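# Lay out the parsnip size samples at the grading table

### The arm

A 7-joint arm with a two-finger parallel gripper is mounted at the origin on the work surface. World frame = base frame: x ahead of the robot, y to its left, z up, the work surface at z = 0. Lengths are in mm, angles in rad, forces in N, time in s.
With the tool pointing down it reaches from about 400 to 900 mm from the base axis. Payload 5.5 kg.
Tool frame: the origin (TCP) lies on the centre line of the jaws, within the pads' length; the fingertips stand bot.tcp_to_tips ahead of it and the grasp point (between the pads) lies 11 mm behind it (bot.tcp_to_tips is the distance from the TCP to the fingertips, in mm); z points along the fingers, y is the direction in which the jaws open and shut (so a half turn about z gives the same grasp; the last joint's range is limited). The gripper opens to 92 mm and grips with 3 to 60 N. Pads are 19 mm wide; open, the fingers measure 130 mm over their backs; the gripper's body (75 mm by 190 mm) begins 47 mm behind the grasp point.
Start: joints at [-1.06, 0.501, -0.427, 1.55, 0.221, 1.138, -0.21], TCP at [159.388, 630.155, 234.729] pointing down, gripper open.
Joint ranges: [-2.88, 2.88], [-0.31, 2.03], [-1.54, 1.56], [0.2, 2.42], [-1.41, 4.55], [0.19, 2.02], [-2.57, 2.57]. Speed limits (rad/s): [2.57, 2.57, 3.14, 3.14, 3.14, 3.14, 3.14].

### API

Orientations are given as a unit quaternion [w, x, y, z].
In Python, from plant import telemetry, grab_frame, bot gives the robot as it stands.
- The arm moves only by the tool apply_moves, never from a script. Its argument "deltas" is text: rows parted by semicolons, each of 7 numbers parted by spaces: the shift along the tool's x, y, z in m, then the turn, a rotation vector about the tool's x, y, z in degrees, then the closure, from 0 (fully open) to 1 (shut). A call has 1 to 8 rows; each row is the pose to reach, as a shift and turn from the pose measured when the call began, along the tool's axes at that moment; what a row does not reach only later rows make up. A row lasts 1/10 s, in which the tool goes at most 50 mm and 8.59 degrees, less where a joint would pass 70% of its speed; a pose out of reach is approached as far as the arm can. A call with a gripper value outside its range is refused whole. The fingers move at their own pace and stop on an object; "force" is the grip in N (left out, the last holds). Time passes only in rows, so rows that repeat a pose let the fingers close. It gives the time, the measured TCP pose, the force and the opening at its end, in the units of the state.
- telemetry.sense(): the state, without advancing time (a new reading comes with each control period).
- grab_frame(name): name is "scene" or "top"; returns a dict with "image" (480x640x3 uint8, blue, green, red), "fx", "fy", "cx", "cy" (pixels), "dist_coeffs" ([k1, k2, p1, p2, k3] as OpenCV has them; the pictures are not rectified), "R" (3x3) and "t" (3): a world point X has camera coordinates R X + t. Camera axes: x right, y down, z forward; pixel columns grow to the right and rows downward; lengths in mm; the calibration is good to about 2 mm. A picture is of the moment at which its call begins. There is no depth.
- bot.close_job(): hands the job in, once; it reports no verdict.
The state is a dict: "time_s": time; "joints": joint angles; "qd": joint speeds; "joint_efforts": joint torques, N m; "position": TCP position; "orientation": TCP orientation; "wrist_force": force on the tool from outside, world axes, zero at the start; "moment": the same for the moment, N m; "width": opening from 0.0 (shut) to 1.0 (fully open).
Only numpy, scipy, OpenCV 4.12 (cv2) and the standard library are available. Lean on these libraries where they do the work, as an engineer would, in place of code of your own. Each camera call takes 0.05 s, during which the arm holds its last target.

### The job

Lay out the three parsnips as size samples, working from the largest down: first the long one into the blue tray, then the middle one into the green tray, then the short one into the yellow tray. Lay each down gently, without dropping it, with its mid-length on the cross at the tray's centre and lying along the tray (either way round), and let go of it before taking the next. Leave the carrot and the beetroot where they are.

Things in the scene. Friction and masses are not known exactly. Their poses are not given: they have to be found in the camera images.
- parsnip_long: the long parsnip: cream-coloured tapered root lying on its side, 160 mm long, 50 mm thick near the crown (brown spot), tapering evenly to 14 mm near the tip, about 32 mm thick at mid-length. Origin: on its centre line at mid-length, about 16 mm above the surface it lies on. Its x axis runs level along the root from crown to tip, z up. Slightly flattened underside, so it does not roll by itself. About 150 g (varies).
- parsnip_middle: the middle parsnip: cream-coloured tapered root lying on its side, 120 mm long, 42 mm thick near the crown (brown spot), tapering evenly to 14 mm near the tip, about 28 mm thick at mid-length. Origin: on its centre line at mid-length, about 14 mm above the surface it lies on. Its x axis runs level along the root from crown to tip, z up. Slightly flattened underside, so it does not roll by itself. About 80 g (varies).
- parsnip_short: the short parsnip: cream-coloured tapered root lying on its side, 85 mm long, 36 mm thick near the crown (brown spot), tapering evenly to 14 mm near the tip, about 25 mm thick at mid-length. Origin: on its centre line at mid-length, about 12.5 mm above the surface it lies on. Its x axis runs level along the root from crown to tip, z up. Slightly flattened underside, so it does not roll by itself. About 40 g (varies).
- tray_blue: blue shallow plastic tray for the long parsnip, fixed to the table: 190 mm long (its x axis), 115 mm wide (y), 10 mm high over all, walls 4 mm thick, floor 4 mm thick; a white cross with arms along its length and width marks the centre of the floor. Origin: centre of its underside, on the table, z up. All three trays are the same but for colour.
- tray_green: green shallow plastic tray for the middle parsnip, fixed to the table: 190 mm long (its x axis), 115 mm wide (y), 10 mm high over all, walls 4 mm thick, floor 4 mm thick; a white cross with arms along its length and width marks the centre of the floor. Origin: centre of its underside, on the table, z up. All three trays are the same but for colour.
- tray_yellow: yellow shallow plastic tray for the short parsnip, fixed to the table: 190 mm long (its x axis), 115 mm wide (y), 10 mm high over all, walls 4 mm thick, floor 4 mm thick; a white cross with arms along its length and width marks the centre of the floor. Origin: centre of its underside, on the table, z up. All three trays are the same but for colour.
- carrot: orange carrot lying on its side, 130 mm long, up to 32 mm thick; not to be moved. Origin on its centre line at mid-length, x axis along it from crown to tip.
- beetroot: dark purple-red round beetroot, 64 mm in diameter, 65 mm high with its stub, standing on its flat base; not to be moved. Origin: centre of its underside.
Things that resemble listed ones, but are neither listed nor needed, are in the scene too. What is shaped like the parsnip_middle but black or pink is not meant.

How it is judged:
By the outcome, as a careful person would: the job done as asked, in the order asked, and still so for the second after the job is handed in, with the robot touching nothing.
It also fails if it takes over 102 s, if anything falls off the work surface, if the arm or the gripper's body presses on something with over 40 N, if the wrist force passes 120 N, or if a joint passes its speed limit or range.

## Working session

There is one attempt and no reset: what is moved stays moved. The work goes in short steps, Python scripts to look and compute and a tool call to move; the robot and the scene stay as the last step left them, time stands still between calls to the robot, and variables do not carry over. Pictures are saved under pics/ and viewed, and the job is handed in when it is done.

Besides the shell and the picture viewer there is one more tool, called after "Call:" as a command line: name --argument value ..., lists and objects as JSON in quotes. apply_moves: Moves the arm, as the interface text tells. Its arguments: {"type":"object","properties":{"deltas":{"type":"string"},"force":{"type":"number"}},"required":["deltas"]}

```bash
ls; mkdir -p pics
python3 - <<'E'
from plant import telemetry, grab_frame, bot
import cv2,json,numpy as np,pickle
s=telemetry.sense(); print(s); print(bot.tcp_to_tips)
for n in("scene","top"):
    f=grab_frame(n); cv2.imwrite(f"pics/{n}0.png",f["image"]); pickle.dump(f,open(f"{n}0.pkl","wb"))
    print(n,{k:np.array(v).round(4).tolist() for k,v in f.items() if k!="image"})
E
```

```text
pics
{'time_s': 0.0, 'joints': array([-1.05979497,  0.50186266, -0.42677671,  1.55146007,  0.22079346,
        1.13832132, -0.21029141]), 'qd': array([ 6.37642196e-04,  5.00273422e-04,  1.68815319e-04,  6.52672756e-04,
       -1.08290401e-05, -8.41338910e-04, -2.09434383e-04]), 'joint_efforts': array([ 6.52196650e-04, -5.66604531e+01, -5.81602156e+00, -2.79120630e+01,
       -6.87458273e-02,  3.07815510e-02,  1.69335440e-04]), 'position': array([159.30606227, 629.45120812, 233.66360086]), 'orientation': array([-1.54752661e-04,  1.23559044e-01,  9.92336720e-01, -9.86016037e-04]), 'wrist_force': array([0.03897019, 0.1816284 , 0.1576472 ]), 'moment': array([-0.01064636,  0.03881577,  0.06269522]), 'width': 0.999717595971635}
8.0
scene {'fx': 447.4797, 'fy': 447.4797, 'cx': 320.0836, 'cy': 246.7266, 'dist_coeffs': [-0.0938, 0.0, 0.0, 0.0, 0.0], 'R': [[0.3232, 0.9463, -0.0078], [0.573, -0.2022, -0.7942], [-0.7532, 0.2522, -0.6076]], 't': [-139.0165, -310.7131, 1362.3016]}
top {'fx': 510.3024, 'fy': 510.3024, 'cx': 322.7902, 'cy': 239.8046, 'dist_coeffs': [-0.1246, 0.0, 0.0, 0.0, 0.0], 'R': [[-0.0221, -0.9998, 0.0001], [-0.9962, 0.022, -0.0846], [0.0845, -0.002, -0.9964]], 't': [-29.0318, 599.5259, 1101.578]}
```

View pics/scene0.png

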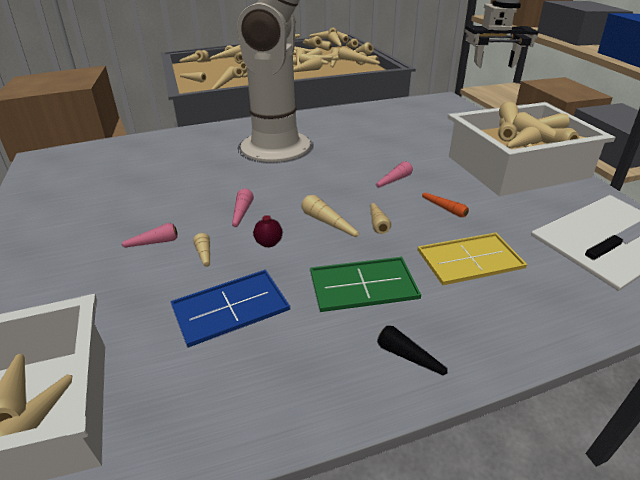

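View pics/top0.png

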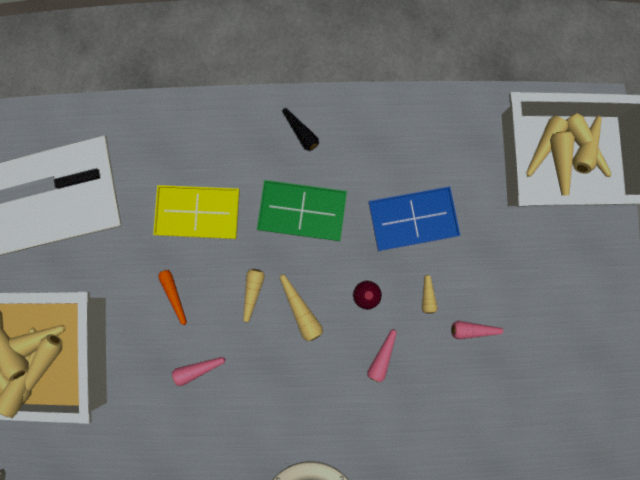

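```bash
cat > h.py <<'E'
import cv2,numpy as np,pickle
def und(f,p):
    K=np.array([[f["fx"],0,f["cx"]],[0,f["fy"],f["cy"]],[0,0,1.]])
    return cv2.undistortPoints(np.array(p,float).reshape(-1,1,2),K,np.array(f["dist_coeffs"],float)).reshape(-1,2)
def ray(f,p):
    R=np.array(f["R"]);t=np.array(f["t"])
    d=np.c_[und(f,p),np.ones(len(np.reshape(p,(-1,2))))]@R
    return -R.T@t,d/np.linalg.norm(d,axis=1)[:,None]
def onz(f,p,z):
    c,d=ray(f,p); return c+d*((z-c[2])/d[:,2])[:,None]
def tri(f,p,g,q):
    P=[np.c_[np.array(x["R"]),np.array(x["t"])] for x in(f,g)]
    X=cv2.triangulatePoints(P[0],P[1],und(f,p).T,und(g,q).T); return (X[:3]/X[3]).T
def proj(f,X):
    K=np.array([[f["fx"],0,f["cx"]],[0,f["fy"],f["cy"]],[0,0,1.]])
    return cv2.projectPoints(np.array(X,float).reshape(-1,1,3),cv2.Rodrigues(np.array(f["R"]))[0],np.array(f["t"],float),K,np.array(f["dist_coeffs"],float))[0].reshape(-1,2)
def contours(m,amin=60):
    return [c for c in cv2.findContours(m.astype(np.uint8),cv2.RETR_EXTERNAL,cv2.CHAIN_APPROX_NONE)[0] if cv2.contourArea(c)>amin]
def hsv(f): return cv2.cvtColor(f["image"],cv2.COLOR_BGR2HSV)
E
python3 - <<'E'
from h import *
T=pickle.load(open("top0.pkl","rb"));S=pickle.load(open("scene0.pkl","rb"))
for n,f in(("top",T),("scene",S)):
    H=hsv(f)
    for nm,lo,hi in(("cream",(12,50,60),(26,190,255)),("blue",(105,120,50),(125,255,255)),("green",(45,100,40),(85,255,255)),("yellow",(22,170,80),(33,255,255)),("orange",(3,170,80),(13,255,255)),("beet",(165,120,20),(180,255,110))):
        for c in contours(cv2.inRange(H,lo,hi)):
            r=cv2.minAreaRect(c); print(n,nm,np.round(r[0],1),np.round(r[1],1),round(r[2],1),cv2.contourArea(c))
a=T["image"][255:355,220:340]; b=T["image"][255:355,375:495]
for i,(p,) in enumerate([(a,)]):pass
cv2.imwrite("pics/crop.png",cv2.resize(np.vstack([np.hstack([a,b]),np.hstack([S["image"][180:280,290:410],S["image"][200:300,150:270]])]),None,fx=3,fy=3,interpolation=cv2.INTER_CUBIC)[:600])
print(T["image"][300,300],T["image"][210,165])
E
```

```text
top cream [ 39. 360.] [ 78. 114.] 0.0 7986.0
top cream [429.5 294. ] [38. 15.] 90.0 383.0
top cream [298.8 305.6] [72.4 21.5] 63.4 981.5
top cream [248.8 294.8] [17.7 53.4] 18.4 619.0
top cream [565.2 154.3] [81.2 82.5] 80.5 3299.5
top blue [414. 218.] [50.7 83.6] 79.4 4071.0
top green [301.5 210.1] [83.9 50.4] 7.7 4085.5
top yellow [196.  211.5] [82.6 49.9] 2.7 3960.5
top orange [174.8 296.6] [57.2 12.5] 63.4 480.5
top beet [366.9 294.7] [26.4 26.4] 26.6 538.5
scene cream [ 24.8 398.6] [61.4 88. ] 31.0 2672.5
scene cream [201. 249.] [32. 16.] 90.0 353.5
scene cream [471.7 257.8] [ 43.3 105. ] 79.8 3515.0
scene cream [380.4 217.6] [31.2 18. ] 83.3 370.5
scene cream [332.  214.3] [64.7 20.6] 25.1 835.5
scene cream [631.  174.2] [13.3 18.8] 78.7 164.5
scene cream [604.9 169.8] [21.7 13.4] 29.7 240.5
scene cream [116. 126.] [21.5 13.9] 71.6 135.0
scene cream [537.9 112.3] [ 66.3 150.6] 83.6 5443.0
scene cream [ 54. 113.] [ 83.8 113.7] 82.3 7157.5
scene cream [209.4  68.4] [42.  73.4] 82.9 2525.0
scene cream [589.6  51.6] [112.4  19.4] 20.1 1172.0
scene cream [336.7  50.6] [47.9 92.1] 83.8 2970.0
scene cream [477.  19.] [ 8. 12.] 90.0 77.5
scene cream [542.  15.] [30. 60.] 90.0 636.5
scene blue [230.3 304.9] [ 49.1 110.1] 69.7 4885.0
scene blue [618.5  39.5] [53. 41.] 90.0 1678.0
scene green [365.2 282.9] [ 44.8 105.8] 82.5 4198.5
scene yellow [472.1 257.4] [ 41.2 103.2] 78.7 282.0
scene orange [444.7 201.6] [46.5 11.2] 26.6 330.5
scene beet [267.3 231.8] [26.9 27.6] 45.0 579.5
[ 83 139 163] [129 179 176]
```

View pics/crop.png

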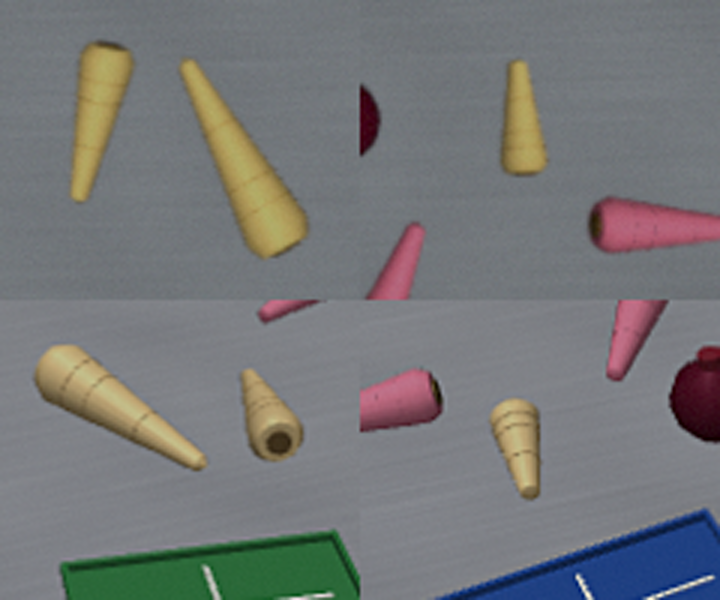

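```bash
cat >> h.py <<'E'
def ends(f,box):
    x0,y0,x1,y1=box; H=hsv(f)[y0:y1,x0:x1]
    m=cv2.inRange(H,(6,75,25),(30,255,255)); m=cv2.morphologyEx(m,cv2.MORPH_CLOSE,np.ones((3,3)))
    c=max(contours(m,20),key=cv2.contourArea); M=np.zeros_like(m); cv2.drawContours(M,[c],-1,1,-1)
    ys,xs=np.nonzero(M); P=np.c_[xs+x0,ys+y0].astype(float); 
    mu=P.mean(0); d=np.linalg.svd(P-mu,full_matrices=False)[2][0]
    s=(P-mu)@d; n=np.array([-d[1],d[0]]); w=(P-mu)@n
    # width at both ends to find crown; centreline fit
    q=lambda a:np.ptp(w[abs(s-a)<2.5])
    lo,hi=s.min(),s.max()
    if q(lo+6)<q(hi-6): d=-d;s=-s;lo,hi=s.min(),s.max()   # s grows crown->tip
    n=np.array([-d[1],d[0]]);w=(P-mu)@n
    bs=np.arange(np.ceil(lo)+3,hi-3); mid=[(w[abs(s-b)<1].max()+w[abs(s-b)<1].min())/2 for b in bs]
    k=np.polyfit(bs,mid,1); pt=lambda a:mu+a*d+np.polyval(k,a)*n
    return pt(lo-.5),pt(hi+.5),len(P)
def cross(f,box,v0=150,smax=90):
    x0,y0,x1,y1=box; m=(f["image"][y0:y1,x0:x1].min(2)>v0).astype(np.uint8)
    c=max(contours(m,5),key=lambda c:cv2.boundingRect(c)[2]); M=np.zeros_like(m); cv2.drawContours(M,[c],-1,1,-1); M&=m
    ys,xs=np.nonzero(M);P=np.c_[xs+x0,ys+y0].astype(float)
    o=P[:,0].argsort(); r=P[:,0]
    return P
E
cat > m.py <<'E'
from h import *
T=pickle.load(open("top0.pkl","rb"));S=pickle.load(open("scene0.pkl","rb"))
pb={"long":((270,265,330,345),(295,188,361,242),160,25,7),"middle":((236,264,268,328),(366,198,394,238),120,21,7),"short":((415,268,445,318),(188,228,216,270),85,18,7)}
for n,(bt,bs,L,zc,zt) in pb.items():
    ct,tt,a=ends(T,bt); cs,ts,b=ends(S,bs)
    A=onz(T,ct,zc)[0];B=onz(T,tt,zt)[0]; C=onz(S,cs,zc)[0];D=onz(S,ts,zt)[0]
    print(n,"px",ct.round(1),tt.round(1),"scene",cs.round(1),ts.round(1))
    print("  top mid",((A+B)/2).round(1),"len",np.linalg.norm(B-A).round(1),"ang",np.degrees(np.arctan2(*(B-A)[1::-1])).round(1))
    print("  scn mid",((C+D)/2).round(1),"len",np.linalg.norm(D-C).round(1),"ang",np.degrees(np.arctan2(*(D-C)[1::-1])).round(1))
    print("  tri crown",tri(T,ct,S,cs).round(1),"tip",tri(T,tt,S,ts).round(1))
for n,lo,hi,bt,bs in(("blue",(105,120,30),(125,255,255),(360,180,470,255),(165,265,295,350)),("green",(45,100,30),(85,255,255),(250,175,355,248),(305,250,425,315)),("yellow",(18,140,60),(35,255,255),(148,178,245,245),(412,228,530,288))):
    Q=[]
    for f,b in((T,bt),(S,bs)):
        x0,y0,x1,y1=b; m=cv2.inRange(hsv(f)[y0:y1,x0:x1],lo,hi)
        c=max(contours(m),key=cv2.contourArea)
        hull=cv2.convexHull(c); ap=cv2.approxPolyN(hull,4,ensure_convex=True).reshape(-1,2)+[x0,y0]
        ins=np.zeros_like(m);cv2.drawContours(ins,[c],-1,1,-1); ins=cv2.erode(ins,np.ones((5,5)))
        w=((hsv(f)[y0:y1,x0:x1,1]<100)&(hsv(f)[y0:y1,x0:x1,2]>90)&(ins>0)).astype(np.uint8)
        ys,xs=np.nonzero(w);P=np.c_[xs+x0,ys+y0].astype(float)
        # two arms: rays onto floor plane, then split by axis
        X=onz(f,P,4)[:,:2]; corners=onz(f,ap.astype(float),10)
        # long-arm fit with iteratively trimmed PCA
        I=np.ones(len(X),bool)
        mu=X.mean(0)
        for _ in range(20):
            mu1=X[I].mean(0); d=np.linalg.svd(X[I]-mu1,full_matrices=False)[2][0]
            nn=np.array([-d[1],d[0]]); I=abs((X-mu1)@nn)<4
        J=~(abs((X-mu1)@nn)<5)
        mu2=X[J].mean(0); e=np.linalg.svd(X[J]-mu2,full_matrices=False)[2][0]
        a=np.linalg.solve(np.c_[d,-e],mu2-mu1); cx=mu1+a[0]*d
        Q.append(proj(f,np.r_[cx,4])[0])
        print(n,"cross",cx.round(1),"ang",np.degrees(np.arctan2(d[1],d[0])).round(1)%180,"perp",np.degrees(np.arctan2(e[1],e[0])).round(1)%180,"px",Q[-1].round(1),"corner ctr",corners.mean(0).round(1),[round(float(np.linalg.norm(corners[i]-corners[i-1]))) for i in range(4)])
    print("   tri",tri(T,Q[0],S,Q[1]).round(1))
for n,p,q in(("beet",(367.5,294.7),(267.3,231.8)),("carrot",(174,298),(446,204))):
    print(n,onz(T,p,20).round(),tri(T,p,S,q).round())
E
python3 m.py
```

```text
long px [315.3 338.4] [280.9 274.5] scene [302.9 199.2] [357.9 235. ]
  top mid [453.9  15.9  16. ] len 160.8 ang 27.7
  scn mid [449.3  15.6  16. ] len 173.8 ang 26.6
  tri crown [[383.2 -23.7  31.6]] tip [[525.   54.1   5.9]]
middle px [256.3 268.9] [245.6 321.6] scene [385.3 232.4] [371.3 202.8]
  top mid [479.4 119.9  14. ] len 120.5 ang 166.8
  scn mid [484.8 120.9  14. ] len 144.5 ang 167.6
  tri crown [[539.3 110.6   9. ]] tip [[421.5 132.9  11.8]]
short px [429.6 312.7] [427.  274.4] scene [199.6 232.4] [206.8 265.8]
  top mid [ 474.6 -274.8   12.5] len 85.7 ang 0.5
  scn mid [ 469.5 -272.8   12.5] len 107.1 ang 0.0
  tri crown [[ 432.8 -272.8   29.2]] tip [[ 517.4 -273.9    3.2]]
blue cross [ 645.3 -249.9] ang 99.2 perp 9.0 px [413.9 218.2] corner ctr [ 644.7 -249.8   10. ] [114, 190, 115, 191]
blue cross [ 645.8 -248.6] ang 99.0 perp 9.0 px [229.2 305.1] corner ctr [ 651.3 -248.4   10. ] [124, 188, 122, 189]
   tri [[ 645.4 -249.3    3.9]]
green cross [668.8   3.9] ang 81.0 perp 170.9 px [301.7 210.2] corner ctr [668.2   4.4  10. ] [188, 114, 191, 113]
green cross [669.7   5.8] ang 81.0 perp 171.1 px [363.3 282.5] corner ctr [674.7   4.2  10. ] [125, 189, 120, 189]
   tri [[669.2   4.9   3.8]]
yellow cross [671.6 245.4] ang 86.0 perp 176.1 px [196.  211.5] corner ctr [670.6 244.1  10. ] [190, 116, 191, 115]
yellow cross [671.6 247.3] ang 86.2 perp 176.1 px [470.8 256.8] corner ctr [676.5 243.   10. ] [121, 195, 123, 197]
   tri [[672.  246.    4.5]]
beet [[ 476. -138.   20.]] [[ 476. -136.   27.]]
carrot [[477. 292.  20.]] [[479. 300.   7.]]
```

Three candidates are cream on the table: in the top view, the long one is at (298,306), the middle one at (251,295) and the short one at (428,294). The crops confirm all three are cream with a brown crown, and their measured lengths are 161, 120.5 and 86 mm. The pink and black ones and those in the crates are not meant. Tray crosses triangulate to z≈4.

```bash
cat > d.py <<'E'
import sys,numpy as np
from plant import telemetry
from scipy.spatial.transform import Rotation as Ro
s=telemetry.sense(); q=s["orientation"]; R=Ro.from_quat([q[1],q[2],q[3],q[0]])
p=s["position"]; y=R.as_matrix()[:,1]
print("t",round(s["time_s"],2),"pos",p.round(1),"jaw",np.degrees(np.arctan2(y[1],y[0])).round(1),"w",round(s["width"]*92,1),"F",s["wrist_force"].round(1),"j",s["joints"].round(2))
for a in sys.argv[1:]:
    x,yy,z,j=map(float,a.split(","))
    c,sn=np.cos(np.radians(j)),np.sin(np.radians(j))
    G=np.c_[[sn,-c,0],[c,sn,0],[0,0,-1]]
    print(a,"shift",(R.inv().apply(np.array([x,yy,z])-p)/1000).round(4),"rot",np.degrees((R.inv()*Ro.from_matrix(G)).as_rotvec()).round(1))
E
python3 d.py 400,330,230,15 429.9,3.4,200,-62.3
```

```text
t 0.1 pos [159.3 629.5 233.8] jaw 75.8 w 91.9 F [-0.2 -0.3 -0. ] j [-1.06  0.5  -0.43  1.55  0.22  1.14 -0.21]Traceback (most recent call last):
  File "d.py", line 11, in <module>
    print(a,"shift",(R.inv().apply(np.array([x,yy,z])-p)/1000).round(4),"rot",np.degrees((R.inv()*Ro.from_matrix(G)).as_rotvec()).round(1))
                                                                                                  ~~~~~~~~~~~~~~^^^
  File "scipy/spatial/transform/_rotation.pyx", line 1143, in scipy.spatial.transform._rotation.Rotation.from_matrix
ValueError: Non-positive determinant (left-handed or null coordinate frame) in rotation matrix 0: [[ 0.25881905  0.96592583  0.        ]
 [-0.96592583  0.25881905  0.        ]
 [ 0.          0.         -1.        ]].
```

```bash
sed -i 's/\[sn,-c,0\]/[-sn,c,0]/' d.py; python3 d.py 400,330,230,15 429.9,3.4,200,-62.3
```

```text
t 0.1 pos [159.3 629.5 233.8] jaw 75.8 w 91.9 F [-0.2 -0.3 -0. ] j [-1.06  0.5  -0.43  1.55  0.22  1.14 -0.21]
400,330,230,15 shift [-0.3068 -0.2313  0.0042] rot [-0.1  0.1 60.8]
429.9,3.4,200,-62.3 shift [-0.4159 -0.5406  0.0347] rot [-0.000e+00  1.000e-01  1.381e+02]
```

Call:
apply_moves --deltas "-0.038 -0.029 0 0 0 7.6 0; -0.076 -0.058 0 0 0 15.2 0; -0.115 -0.087 0 0 0 22.8 0; -0.153 -0.116 0 0 0 30.4 0; -0.192 -0.145 0 0 0 38 0; -0.23 -0.173 0 0 0 45.6 0; -0.268 -0.202 0 0 0 53.2 0; -0.307 -0.231 0 0 0 60.8 0" --force 15

```text
time_s: 0.9
position: [400.9, 328.5, 234.0]
orientation: [0.0, 0.611, 0.792, -0.001]
wrist_force: [0.6, 0.5, 0.3]
width: 1.0
```

```bash
python3 d.py 429.9,3.4,150,-62.3
```

```text
t 0.9 pos [400.9 328.5 234. ] jaw 14.7 w 92.0 F [0.6 0.5 0.3] j [-0.64  0.24 -0.12  1.89  0.03  1.02 -0.51]
429.9,3.4,150,-62.3 shift [-0.3217 -0.0544  0.0846] rot [ 0.   0.1 77. ]
```

Call:
apply_moves --deltas "-0.04 -0.007 0 0 0 8.5 0; -0.08 -0.014 0 0 0 17 0; -0.12 -0.021 0 0 0 25.5 0; -0.16 -0.028 0.01 0 0 34 0; -0.2 -0.034 0.02 0 0 42.5 0; -0.24 -0.041 0.04 0 0 51 0; -0.28 -0.048 0.06 0 0 59.5 0; -0.322 -0.054 0.084 0 0 68 0"

```text
time_s: 1.7
position: [430.5, 2.0, 150.4]
orientation: [0.001, 0.95, 0.312, 0.0]
wrist_force: [1.1, 0.2, -0.7]
width: 1.0
```

```bash
python3 d.py 429.9,3.4,60,-62.3  429.9,3.4,11.5,-62.3
```

```text
t 1.7 pos [430.5   2.  150.4] jaw -53.6 w 92.0 F [ 1.1  0.2 -0.7] j [-0.29  0.2   0.24  2.17 -0.07  0.77 -0.94]
429.9,3.4,60,-62.3 shift [ 0.0003 -0.0017  0.0904] rot [ 0.1 -0.   8.7]
429.9,3.4,11.5,-62.3 shift [ 0.0003 -0.0018  0.1389] rot [ 0.1 -0.   8.7]
```

Call:
apply_moves --deltas "0 -0.002 0.02 0 0 5 0; 0 -0.002 0.05 0 0 8.7 0; 0 -0.002 0.08 0 0 8.7 0; 0 -0.002 0.105 0 0 8.7 0; 0 -0.002 0.12 0 0 8.7 0; 0 -0.002 0.13 0 0 8.7 0; 0 -0.002 0.136 0 0 8.7 0; 0 -0.002 0.1385 0 0 8.7 0"

```text
time_s: 2.5
position: [429.5, 3.4, 11.7]
orientation: [0.001, 0.971, 0.239, 0.0]
wrist_force: [-0.4, -0.2, 0.7]
width: 0.998
```

```bash
python3 d.py 429.9,3.4,11.5,-62.3
python3 - <<'E'
from plant import grab_frame
import cv2,numpy as np
a=grab_frame("top")["image"][240:360,230:390];b=grab_frame("scene")["image"][120:240,250:410]
cv2.imwrite("pics/g1.png",cv2.resize(np.hstack([a,b]),(800,300)))
E
```

```text
t 2.5 pos [429.5   3.4  11.7] jaw -62.3 w 91.8 F [-0.4 -0.2  0.7] j [-0.23  0.49  0.19  2.24 -0.21  0.43 -0.97]
429.9,3.4,11.5,-62.3 shift [0.0004 0.0002 0.0002] rot [ 0.1 -0.   0. ]
```

View pics/g1.png

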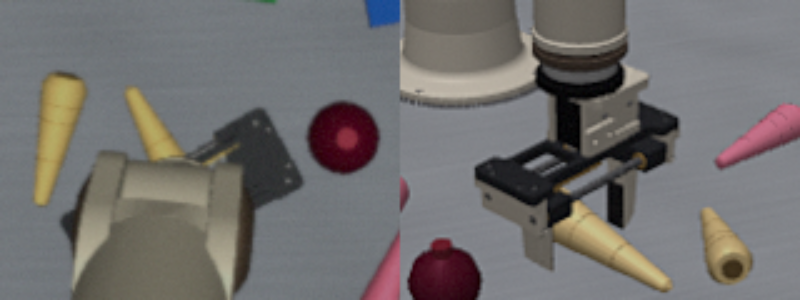

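The long parsnip lies between the open jaws (right crop, around (600,225)) and nothing is touching it. Next I close.

Call:
apply_moves --deltas "0 0 0 0 0 0 0.3; 0 0 0 0 0 0 0.45; 0 0 0 0 0 0 0.55; 0 0 0 0 0 0 0.65; 0 0 0 0 0 0 0.75; 0 0 0 0 0 0 1; 0 0 0 0 0 0 1; 0 0 0 0 0 0 1" --force 15

```text
time_s: 3.4
position: [429.7, 3.3, 12.1]
orientation: [0.001, 0.971, 0.239, 0.0]
wrist_force: [0.5, 0.0, 0.8]
width: 0.45
```

Call:
apply_moves --deltas "0 0 0 0 0 0 1; 0 0 0 0 0 0 1; 0 0 -0.002 0 0 0 1; 0 0 -0.006 0 0 0 1; 0 0 -0.015 0 0 0 1; 0 0 -0.025 0 0 0 1; 0 0 -0.04 0 0 0 1; 0 0 -0.06 0 0 0 1"

```text
time_s: 4.2
position: [429.1, 3.3, 72.9]
orientation: [0.001, 0.971, 0.239, -0.0]
wrist_force: [-0.1, 0.2, -1.6]
width: 0.453
```

```bash
python3 d.py 649.8,-276.1,90,9.1
python3 - <<'E'
from plant import grab_frame
import cv2,numpy as np
a=grab_frame("top")["image"][240:360,230:390];b=grab_frame("scene")["image"][120:240,250:410]
cv2.imwrite("pics/g2.png",cv2.resize(np.hstack([a,b]),(800,300)))
E
```

```text
t 4.2 pos [429.1   3.3  72.9] jaw -62.3 w 41.7 F [-0.1  0.2 -1.6] j [-0.28  0.35  0.24  2.23 -0.15  0.58 -1.02]
649.8,-276.1,90,9.1 shift [ 0.0655  0.35   -0.0166] rot [  0.1   0.1 -71.4]
```

View pics/g2.png

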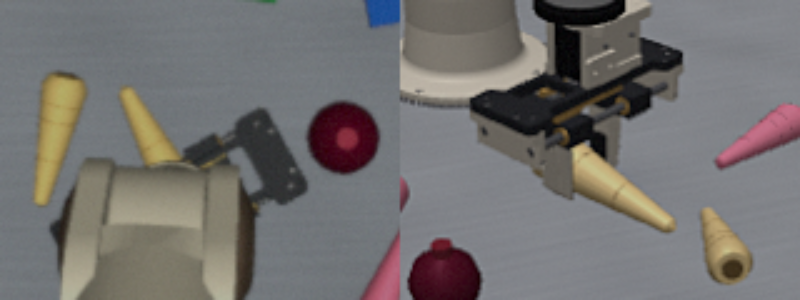

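Run:
```python
from h import *
from plant import grab_frame
T=grab_frame("top");S=grab_frame("scene")
def tip(f,b,up):
    x0,y0,x1,y1=b;m=cv2.inRange(hsv(f)[y0:y1,x0:x1],(8,75,40),(30,255,255))
    c=max(contours(m,10),key=cv2.contourArea).reshape(-1,2)+[x0,y0]
    r=c@np.array(up); k=c[r>=r.max()-1.0].mean(0)+np.array(up)*.5; return k
a=tip(T,(268,262,300,305),(-.47,-.88)); b=tip(S,(330,180,362,225),(.84,.55))
print(a,b,tri(T,a,S,b))
```

```text
[278.765 273.06 ] [359.08666667 212.94166667] [[526.89742513  53.44307142  64.67681537]]
```

Call:
apply_moves --deltas "0 0.01 -0.02 0 0 -2 1; 0.003 0.03 -0.045 0 0 -8 1; 0.009 0.065 -0.055 0 0 -16 1; 0.018 0.105 -0.055 0 0 -24 1; 0.027 0.145 -0.055 0 0 -32 1; 0.036 0.185 -0.055 0 0 -40 1; 0.045 0.225 -0.055 0 0 -48 1; 0.052 0.265 -0.055 0 0 -56 1"

```text
time_s: 5.2
position: [599.7, -207.4, 126.9]
orientation: [0.0, 0.743, 0.67, 0.001]
wrist_force: [-0.6, 0.8, -2.1]
width: 0.45
```

```bash
python3 d.py 649.9,-277.1,90,9.1
```

```text
t 5.2 pos [ 599.7 -207.4  126.9] jaw -5.9 w 41.4 F [-0.6  0.8 -2.1] j [ 0.22  0.55  0.1   1.69 -0.07  0.89  0.24]
649.9,-277.1,90,9.1 shift [-0.0641  0.0571  0.0369] rot [  0.1  -0.  -15. ]
```

Call:
apply_moves --deltas "-0.018 0.016 0 0 0 -5 1; -0.038 0.034 0.01 0 0 -10 1; -0.056 0.05 0.02 0 0 -14 1; -0.063 0.056 0.032 0 0 -15 1; -0.064 0.057 0.036 0 0 -15 1; -0.064 0.057 0.037 0 0 -15 1; -0.064 0.057 0.037 0 0 -15 1"

```text
time_s: 5.9
position: [649.3, -275.0, 89.5]
orientation: [-0.0, 0.649, 0.761, 0.001]
wrist_force: [-0.6, 0.3, -0.9]
width: 0.453
```

```bash
python3 d.py 649.9,-277.1,16,9.1;  python3 - <<'E'
from h import *
from plant import grab_frame
T=grab_frame("top");S=grab_frame("scene")
cv2.imwrite("pics/g3.png",cv2.resize(np.hstack([T["image"][160:280,340:500],S["image"][220:340,150:310]]),(800,300)))
E
```

```text
t 5.9 pos [ 649.3 -275.    89.5] jaw 9.1 w 41.7 F [-0.6  0.3 -0.9] j [ 0.34  0.71  0.04  1.51 -0.04  0.92  0.55]
649.9,-277.1,16,9.1 shift [-0.0023  0.0002  0.0735] rot [ 0.  -0.1  0. ]
```

View pics/g3.png

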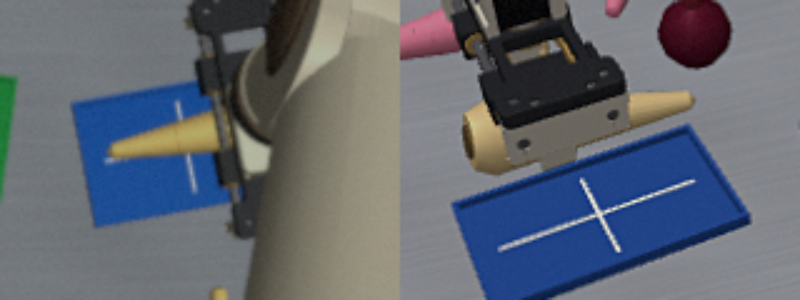

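Run:
```python
from h import *
from plant import grab_frame
T=grab_frame("top");S=grab_frame("scene")
def tip(f,b,up):
    up=np.array(up)/np.hypot(*up)
    x0,y0,x1,y1=b;m=cv2.inRange(hsv(f)[y0:y1,x0:x1],(8,75,40),(30,255,255))
    c=max(contours(m,10),key=cv2.contourArea).reshape(-1,2)+[x0,y0]
    r=c@up; return c[r>=r.max()-1.0].mean(0)+up*.5
a=tip(T,(355,175,385,205),(-1,.15)); b=tip(S,(275,232,295,255),(1,-.25))
X=tri(T,a,S,b)[0]; print(a,b,X, X[:2]-[649.3,-275], np.hypot(*(X[:2]-[649.3,-275])), np.degrees(np.arctan2(*(X[:2]-[649.3,-275])[::-1])))
# crown in scene
c=tip(S,(240,255,275,295),(-1,.25)); print(c)
```

```text
Traceback (most recent call last):
ValueError: max() iterable argument is empty
```

Run:
```python
from h import *
from plant import grab_frame
T=grab_frame("top");S=grab_frame("scene")
def tip(f,b,up):
    up=np.array(up)/np.hypot(*up)
    x0,y0,x1,y1=b;m=cv2.inRange(hsv(f)[y0:y1,x0:x1],(8,75,40),(30,255,255))
    c=max(contours(m,10),key=cv2.contourArea).reshape(-1,2)+[x0,y0]
    r=c@up; return c[r>=r.max()-1.0].mean(0)+up*.5
a=tip(T,(375,205,415,228),(-1,.15)); b=tip(S,(245,250,275,275),(1,-.25))
X=tri(T,a,S,b)[0]; v=X[:2]-[649.3,-275]
print(a,b,X,v, np.hypot(*v), np.degrees(np.arctan2(v[1],v[0])))
```

```text
[383.83886516 220.07417023] [266.15173792 258.87873219] [ 633.08626473 -170.77908006   81.86176075] [-16.21373527 104.22091994] 105.47457212142427 98.84266917820531
```

Call:
apply_moves --deltas "-0.001 0 0.02 0 0 0 1; -0.001 0 0.04 0 0 0 1; -0.001 0 0.053 0 0 0 1; -0.001 0 0.06 0 0 0 1; -0.001 0 0.066 0 0 0 1; -0.001 0 0.07 0 0 0 1; -0.001 0 0.072 0 0 0 1; -0.001 0 0.072 0 0 0 1"

```text
time_s: 7.0
position: [650.6, -277.6, 18.9]
orientation: [0.001, 0.649, 0.761, 0.001]
wrist_force: [0.9, 0.5, -0.9]
width: 0.45
```

```bash
python3 d.py 649.7,-276.2,16,9.1;  python3 - <<'E'
from h import *
from plant import grab_frame
T=grab_frame("top");S=grab_frame("scene")
cv2.imwrite("pics/g4.png",cv2.resize(np.hstack([T["image"][160:280,340:500],S["image"][240:360,150:310]]),(800,300)))
E
```

```text
t 7.0 pos [ 650.6 -277.6   18.9] jaw 9.1 w 41.4 F [ 0.9  0.5 -0.9] j [ 0.34  0.8   0.04  1.53 -0.04  0.81  0.55]
649.7,-276.2,16,9.1 shift [ 0.0015 -0.0007  0.0029] rot [ 0.2  0.  -0. ]
```

View pics/g4.png

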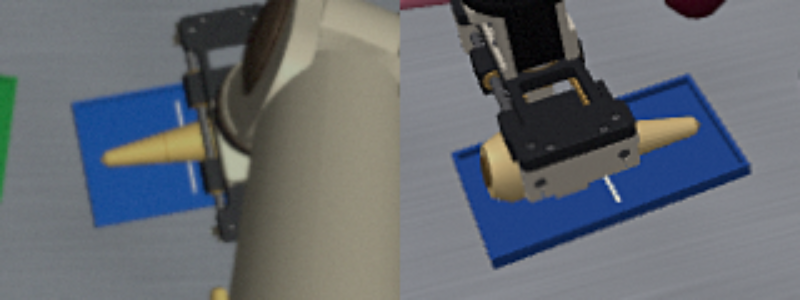

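```bash
cat > tip.py <<'E'
from h import *
from plant import grab_frame
def tip(f,b,up):
    up=np.array(up)/np.hypot(*up)
    x0,y0,x1,y1=b;m=cv2.inRange(hsv(f)[y0:y1,x0:x1],(8,75,40),(30,255,255))
    c=max(contours(m,10),key=cv2.contourArea).reshape(-1,2)+[x0,y0]
    r=c@up; return c[r>=r.max()-1.0].mean(0)+up*.5
E
python3 - <<'E'
from tip import *
T=grab_frame("top");S=grab_frame("scene")
a=tip(T,(375,205,415,235),(-1,.15)); b=tip(S,(245,275,280,305),(1,-.25))
print(a,b,tri(T,a,S,b)[0],onz(T,a,11)[0])
E
python3 d.py 649.7,-276.2,16,9.1
```

```text
[380.83886516 223.74083689] [268.31840458 289.37873219] [ 633.69035177 -172.76649923    9.43430686] [ 633.29426201 -173.46685607   11.        ]
t 7.2 pos [ 650.8 -277.7   19.3] jaw 9.1 w 41.3 F [ 0.2  0.9 -1.4] j [ 0.34  0.8   0.04  1.53 -0.04  0.81  0.55]
649.7,-276.2,16,9.1 shift [ 0.0016 -0.0009  0.0032] rot [ 0.2  0.  -0. ]
```

Call:
apply_moves --deltas "0.001 0 0 0 0 0 1; 0.002 -0.0005 0.0005 0 0 0 1; 0.002 -0.0005 0.001 0 0 0 1; 0.002 -0.0005 0.0015 0 0 0 1; 0.002 -0.0005 0.002 0 0 0 1; 0.002 -0.0005 0.002 0 0 0 1"

```text
time_s: 7.8
position: [649.9, -275.8, 17.1]
orientation: [0.001, 0.649, 0.761, 0.001]
wrist_force: [-0.0, -0.4, -1.7]
width: 0.447
```

Call:
apply_moves --deltas "0 0 0.0005 0 0 0 1; 0 0 0.001 0 0 0 1; 0 0 0.001 0 0 0 1; 0 0 0.001 0 0 0 1"

```text
time_s: 8.2
position: [650.0, -275.9, 16.2]
orientation: [0.001, 0.649, 0.761, 0.001]
wrist_force: [-0.0, 0.2, -1.7]
width: 0.449
```

```bash
python3 - <<'E'
from tip import *
T=grab_frame("top");S=grab_frame("scene")
a=tip(T,(375,205,415,235),(-1,.15)); b=tip(S,(245,275,280,305),(1,-.25))
print(a,b,tri(T,a,S,b)[0],onz(T,a,11)[0])
E
python3 d.py 649.7,-276.2,16,9.1
```

```text
[379.83886516 224.07417023] [269.28507125 288.87873219] [ 632.95897232 -170.60538757    9.40658345] [ 632.58861433 -171.18908335   11.        ]
t 8.3 pos [ 650.  -275.8   16.2] jaw 9.1 w 41.3 F [ 0.3  0.8 -0.3] j [ 0.34  0.8   0.04  1.53 -0.04  0.8   0.55]
649.7,-276.2,16,9.1 shift [-0.0003 -0.0003  0.0002] rot [ 0.2  0.  -0. ]
```

Call:
apply_moves --deltas "0 0 0.0004 0 0 0 1; 0 0 0.0008 0 0 0 1; 0 0 0.0008 0 0 0 1; 0 0 0.0008 0 0 0 1"

```text
time_s: 8.7
position: [650.0, -275.9, 16.0]
orientation: [0.001, 0.649, 0.761, 0.001]
wrist_force: [-2.1, 1.0, 4.6]
width: 0.448
```

```bash
python3 d.py; python3 d.py
```

```text
t 8.7 pos [ 650.  -275.9   16. ] jaw 9.1 w 41.3 F [-2.1  1.   4.6] j [ 0.34  0.8   0.04  1.53 -0.04  0.8   0.55]
t 8.7 pos [ 650.  -275.9   16. ] jaw 9.1 w 41.3 F [-2.1  1.   4.6] j [ 0.34  0.8   0.04  1.53 -0.04  0.8   0.55]
```

Call:
apply_moves --deltas "0 0 0 0 0 0 0.55; 0 0 0 0 0 0 0.53; 0 0 0 0 0 0 0.51; 0 0 0 0 0 0 0.48; 0 0 0 0 0 0 0.44; 0 0 0 0 0 0 0.4; 0 0 0 0 0 0 0.38; 0 0 0 0 0 0 0.38" --force 5

```text
time_s: 9.5
position: [650.1, -275.9, 16.0]
orientation: [0.001, 0.649, 0.761, 0.001]
wrist_force: [-0.5, -0.6, 0.1]
width: 0.619
```

```bash
python3 d.py
```

```text
t 9.5 pos [ 650.1 -275.9   16. ] jaw 9.1 w 57.0 F [-0.5 -0.6  0.1] j [ 0.34  0.8   0.04  1.53 -0.04  0.8   0.55]
```

Raise straight up, then move clear toward the robot to view it.

Call:
apply_moves --deltas "0 0 -0.005 0 0 0 0.38; 0 0 -0.015 0 0 0 0.38; 0 0 -0.035 0 0 0 0.38; 0 0 -0.07 0 0 0 0.38; 0 0 -0.11 0 0 0 0.2; 0 0 -0.15 0 0 0 0; 0 0 -0.185 0 0 0 0; 0 0 -0.19 0 0 0 0"

```text
time_s: 10.3
position: [652.7, -277.3, 213.8]
orientation: [0.007, 0.649, 0.761, 0.003]
wrist_force: [1.1, -0.6, 0.7]
width: 0.916
```

```bash
python3 d.py 520,80,200,76.8 497.4,115.7,150,76.8
```

```text
t 10.3 pos [ 652.7 -277.3  213.8] jaw 9.1 w 84.3 F [ 1.1 -0.6  0.7] j [ 0.33  0.58  0.05  1.43 -0.03  1.12  0.55]
520,80,200,76.8 shift [ 0.3739 -0.0748  0.0104] rot [  0.4   0.8 -67.7]
497.4,115.7,150,76.8 shift [ 0.413  -0.0921  0.0599] rot [  0.4   0.8 -67.7]
```

Call:
apply_moves --deltas "0.045 -0.01 0 0 0 -8.4 0; 0.09 -0.02 0 0 0 -16.8 0; 0.14 -0.03 0 0 0 -25 0; 0.19 -0.042 0 0 0.4 -33.5 0; 0.24 -0.053 0 0 0.8 -42 0; 0.29 -0.065 0.01 0.4 0.8 -50.5 0; 0.34 -0.076 0.02 0.4 0.8 -59 0; 0.385 -0.086 0.03 0.4 0.8 -67.5 0"

```text
time_s: 11.1
position: [508.5, 86.0, 181.7]
orientation: [0.001, 0.114, 0.993, 0.0]
wrist_force: [0.4, 0.2, 1.0]
width: 1.002
```

```bash
python3 d.py 497.4,115.7,80,76.8
cat > chk.py <<'E'
import sys
from tip import *
T=grab_frame("top");S=grab_frame("scene")
def rep(n,bt,zc,zt,cr,ang,lift=4,bs=None):
    c,t,_=ends(T,bt); A=onz(T,c,zc+lift)[0];B=onz(T,t,zt+lift)[0];M=(A+B)/2
    u=np.array([np.cos(np.radians(ang)),np.sin(np.radians(ang))]); e=M[:2]-cr
    an=np.degrees(np.arctan2(*(B-A)[1::-1]))
    print(n,"px",c.round(1),t.round(1),"mid",M.round(1),"len",np.linalg.norm(B-A).round(1),"ang",an.round(1),"err along",(e@u).round(1),"across",(e[1]*u[0]-e[0]*u[1]).round(1))
E
python3 - <<'E'
from chk import *
rep("long",(365,185,465,250),25,7,np.array([645.5,-249.5]),99.1)
rep("middle",(236,264,268,328),21,7,np.array([479,120]),167,lift=0)
cv2.imwrite("pics/g5.png",cv2.resize(np.hstack([T["image"][160:280,340:500],S["image"][240:360,150:310]]),(800,300)))
cv2.imwrite("pics/top5.png",T["image"])
E
```

```text
t 11.1 pos [508.5  86.  181.7] jaw 76.9 w 92.2 F [0.4 0.2 1. ] j [ 0.04  0.31 -0.31  1.94  0.12  0.91  1.02]
497.4,115.7,80,76.8 shift [0.0177 0.0264 0.1017] rot [0.1 0.1 0.1]
long px [450.5 209.9] [379.5 223.9] mid [ 646.1 -249.5   20. ] len 161.3 ang 99.4 err along -0.1 across -0.6
middle px [253.3 261.2] [264.6 299. ] mid [512.9 101.5  14. ] len 88.1 ang -165.2 err along -37.2 across 10.4
```

View pics/g5.png

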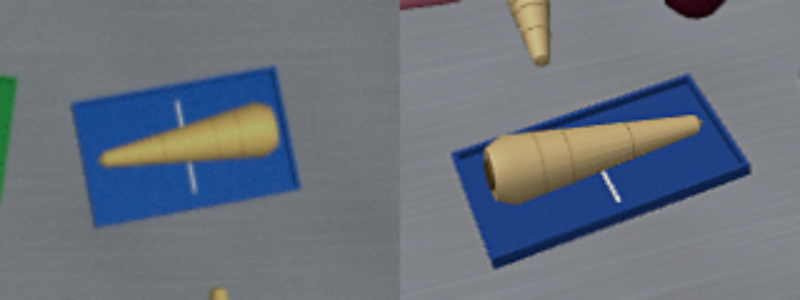

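View pics/top5.png

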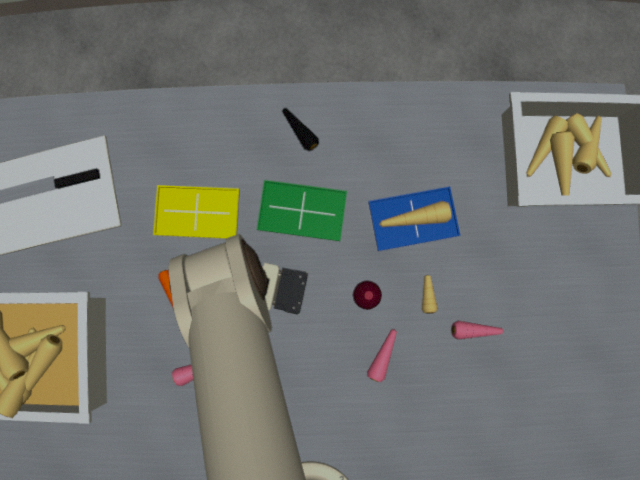

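The long parsnip lies in the blue tray, with its mid-length within about 1 mm of the cross and its angle within 0.3°. Next is the middle one.

Call:
apply_moves --deltas "0.01 0.015 0.03 0 0 0 0; 0.017 0.026 0.07 0 0 0 0; 0.0178 0.0264 0.105 0 0 0 0; 0.0178 0.0264 0.13 0 0 0 0; 0.0178 0.0264 0.15 0 0 0 0; 0.0178 0.0264 0.163 0 0 0 0; 0.0178 0.0264 0.168 0 0 0 0; 0.0178 0.0264 0.17 0 0 0 0"

```text
time_s: 12.0
position: [493.3, 122.1, 10.7]
orientation: [-0.002, 0.11, 0.994, 0.002]
wrist_force: [0.2, -0.4, 0.2]
width: 1.001
```

```bash
python3 d.py 497.4,115.7,11.5,76.8;python3 - <<'E'
from chk import *
cv2.imwrite("pics/g6.png",cv2.resize(np.hstack([T["image"][230:350,180:340],S["image"][140:260,320:480]]),(800,300)))
E
```

```text
t 12.0 pos [493.3 122.1  10.7] jaw 77.4 w 92.1 F [ 0.2 -0.4  0.2] j [-0.09  0.58 -0.25  2.04  0.25  0.55  0.84]
497.4,115.7,11.5,76.8 shift [-0.0054 -0.0053 -0.0009] rot [ 0.2 -0.2  0.6]
```

View pics/g6.png

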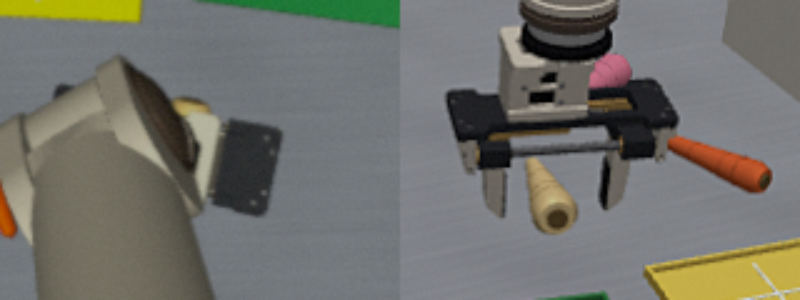

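Call:
apply_moves --deltas "-0.003 -0.003 -0.001 0 0 0.6 0; -0.0054 -0.0053 -0.001 0 0 0.6 0; -0.0054 -0.0053 -0.001 0 0 0.6 0; -0.0054 -0.0053 -0.001 0 0 0.6 0"

```text
time_s: 12.5
position: [498.2, 115.7, 12.6]
orientation: [-0.001, 0.115, 0.993, 0.002]
wrist_force: [-0.1, 0.3, 0.2]
width: 0.999
```

```bash
python3 d.py 497.4,115.7,11.5,76.8
```

```text
t 12.5 pos [498.2 115.7  12.6] jaw 76.8 w 91.9 F [-0.1  0.3  0.2] j [-0.07  0.58 -0.25  2.03  0.25  0.56  0.84]
497.4,115.7,11.5,76.8 shift [ 0.0008 -0.0002  0.0011] rot [ 0.2 -0.1 -0. ]
```

Call:
apply_moves --deltas "0.0008 0 0.001 0 0 0 0.3; 0.0008 0 0.001 0 0 0 0.5; 0.0008 0 0.001 0 0 0 0.6; 0.0008 0 0.001 0 0 0 0.7; 0.0008 0 0.001 0 0 0 0.8; 0.0008 0 0.001 0 0 0 1; 0.0008 0 0.001 0 0 0 1; 0.0008 0 0.001 0 0 0 1" --force 12

```text
time_s: 13.3
position: [497.4, 115.9, 11.6]
orientation: [-0.001, 0.115, 0.993, 0.002]
wrist_force: [0.0, -0.4, -0.5]
width: 0.381
```

```bash
python3 d.py
```

```text
t 13.3 pos [497.4 115.9  11.6] jaw 76.8 w 35.0 F [ 0.  -0.4 -0.5] j [-0.08  0.58 -0.25  2.04  0.25  0.55  0.84]
```

Call:
apply_moves --deltas "0 0 0 0 0 0 1; 0 0 0 0 0 0 1; 0 0 -0.002 0 0 0 1; 0 0 -0.006 0 0 0 1; 0 0 -0.015 0 0 0 1; 0 0 -0.03 0 0 0 1; 0 0 -0.05 0 0 0 1; 0 0 -0.06 0 0 0 1"

```text
time_s: 14.1
position: [498.5, 116.0, 73.6]
orientation: [0.0, 0.115, 0.993, 0.002]
wrist_force: [0.2, -0.1, -0.2]
width: 0.384
```

```bash
python3 d.py 669.2,-13.6,90,-9
python3 - <<'E'
from chk import *
cv2.imwrite("pics/g7.png",cv2.resize(np.hstack([T["image"][230:350,180:340],S["image"][140:260,320:480]]),(800,300)))
E
```

```text
t 14.1 pos [498.5 116.   73.6] jaw 76.8 w 35.3 F [ 0.2 -0.1 -0.2] j [-0.04  0.47 -0.29  2.02  0.2   0.68  0.88]
669.2,-13.6,90,-9 shift [-0.1959 -0.087  -0.0168] rot [ 0.2 -0.2 85.8]
```

View pics/g7.png

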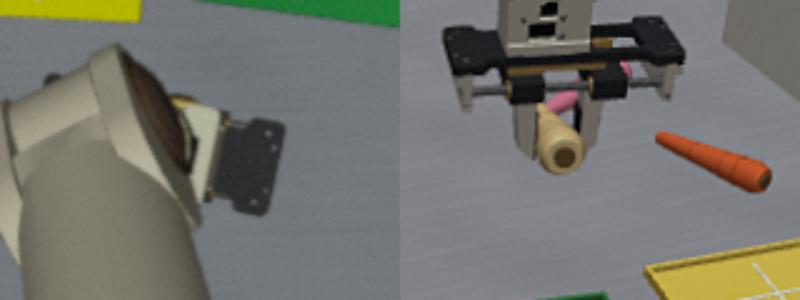

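Call:
apply_moves --deltas "-0.01 -0.005 -0.02 0 0 4 1; -0.028 -0.012 -0.03 0 0 12 1; -0.048 -0.021 -0.035 0 0 20 1; -0.068 -0.03 -0.035 0 0 28 1; -0.09 -0.039 -0.035 0 0 36 1; -0.11 -0.048 -0.035 0 0 44 1; -0.13 -0.057 -0.035 0 0 52 1; -0.15 -0.066 -0.035 0 0 60 1"

```text
time_s: 15.0
position: [629.7, 16.5, 107.2]
orientation: [-0.001, 0.599, 0.801, 0.002]
wrist_force: [-0.2, -0.0, 0.0]
width: 0.38
```

```bash
python3 d.py 666.3,-13.5,60,-9
```

```text
t 15.0 pos [629.7  16.5 107.2] jaw 16.4 w 35.0 F [-0.2 -0.   0. ] j [-0.05  0.57 -0.02  1.71  0.01  0.86  0.21]
666.3,-13.5,60,-9 shift [-0.0393  0.0265  0.0471] rot [ 0.  -0.2 25.4]
```

Call:
apply_moves --deltas "-0.012 0.008 0 0 0 8 1; -0.025 0.017 0.005 0 0 16 1; -0.035 0.024 0.015 0 0 22 1; -0.039 0.0263 0.03 0 0 25 1; -0.0393 0.0265 0.04 0 -0.2 25.4 1; -0.0393 0.0265 0.045 0 -0.2 25.4 1; -0.0393 0.0265 0.047 0 -0.2 25.4 1; -0.0393 0.0265 0.047 0 -0.2 25.4 1"

```text
time_s: 15.8
position: [666.0, -13.0, 59.9]
orientation: [-0.0, 0.76, 0.65, 0.0]
wrist_force: [-0.2, 0.4, -1.5]
width: 0.38
```

```bash
python3 d.py 666.3,-13.5,17,-9
python3 - <<'E'
from chk import *
cv2.imwrite("pics/g8.png",cv2.resize(np.hstack([T["image"][150:270,220:380],S["image"][200:320,290:450]]),(800,300)))
E
```

```text
t 15.8 pos [666.  -13.   59.9] jaw -8.9 w 34.9 F [-0.2  0.4 -1.5] j [-0.08  0.69  0.08  1.64 -0.08  0.82 -0.12]
666.3,-13.5,17,-9 shift [-0.0005  0.0004  0.0429] rot [ 0.  -0.1  0.1]
```

View pics/g8.png

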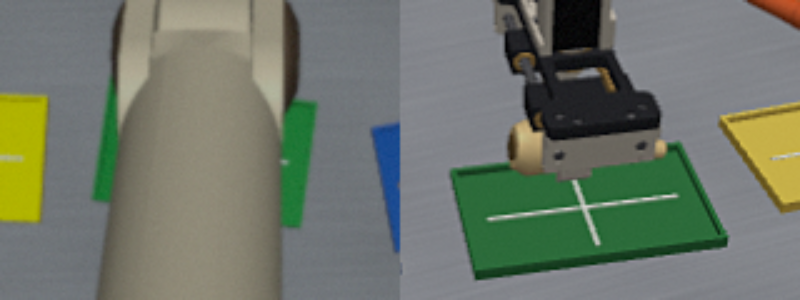

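Call:
apply_moves --deltas "-0.0005 0 0.012 0 0 0 1; -0.0005 0 0.024 0 0 0 1; -0.0005 0 0.033 0 0 0 1; -0.0005 0 0.038 0 0 0 1; -0.0005 0 0.041 0 0 0 1; -0.0005 0 0.041 0 0 0 1; -0.0005 0 0.041 0 0 0 1"

```text
time_s: 16.6
position: [666.8, -13.7, 19.8]
orientation: [0.0, 0.76, 0.65, 0.001]
wrist_force: [1.0, 0.1, -1.5]
width: 0.38
```

```bash
python3 d.py 666.3,-13.5,16,-9
python3 - <<'E'
from tip import *
S=grab_frame("scene")
cv2.imwrite("pics/g9.png",cv2.resize(S["image"][220:320,300:430],(780,600)))
u=np.array([np.cos(np.radians(81)),np.sin(np.radians(81))]);c=np.array([669.2,4.9])
print("expect tip",proj(S,[*(c+60*u),11]),"crown c",proj(S,[*(c-60*u),25]))
b=tip(S,(385,250,415,290),(1,-.1)); print(b,onz(S,b,11))
E
```

```text
t 16.6 pos [666.8 -13.7  19.8] jaw -8.9 w 35.0 F [ 1.   0.1 -1.5] j [-0.08  0.75  0.08  1.64 -0.08  0.75 -0.11]
666.3,-13.5,16,-9 shift [ 0.0001 -0.0006  0.0038] rot [ 0.1 -0.1  0.1]
expect tip [[393.1292477  275.95238981]] crown c [[332.15420601 277.99272859]]
[393.9975186  274.45024814] [[675.16087218  67.7124067   11.        ]]
```

View pics/g9.png

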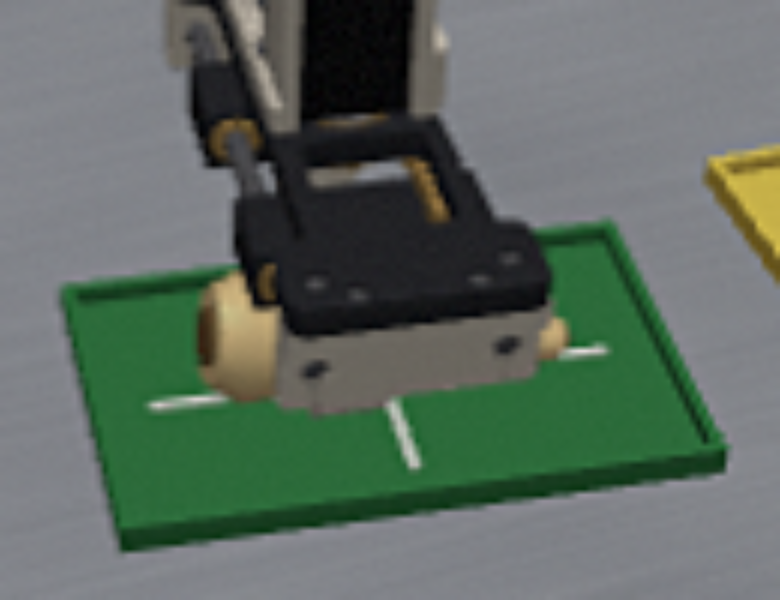

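Call:
apply_moves --deltas "-0.0007 -0.0005 0.001 0 0 0 1; -0.0007 -0.0005 0.002 0 0 0 1; -0.0007 -0.0005 0.003 0 0 0 1; -0.0007 -0.0005 0.003 0 0 0 1; -0.0007 -0.0005 0.003 0 0 0 1"

```text
time_s: 17.15
position: [666.4, -14.3, 17.1]
orientation: [0.0, 0.76, 0.65, 0.001]
wrist_force: [-0.0, 0.1, -0.8]
width: 0.383
```

```bash
python3 d.py 666.3,-14,16,-9
```

```text
t 17.15 pos [666.4 -14.3  17.1] jaw -8.9 w 35.3 F [-0.   0.1 -0.8] j [-0.07  0.75  0.08  1.64 -0.08  0.75 -0.11]
666.3,-14,16,-9 shift [ 0.0003 -0.0002  0.0011] rot [ 0.1 -0.1  0.1]
```

Call:
apply_moves --deltas "0 0 0.0005 0 0 0 1; 0 0 0.001 0 0 0 1; 0 0 0.001 0 0 0 1; 0 0 0.001 0 0 0 1"

```text
time_s: 17.55
position: [666.4, -14.3, 16.1]
orientation: [0.0, 0.76, 0.65, 0.001]
wrist_force: [0.1, -0.8, -1.7]
width: 0.382
```

```bash
python3 d.py 666.3,-14,16,-9
```

```text
t 17.55 pos [666.4 -14.3  16.1] jaw -8.9 w 35.1 F [ 0.1 -0.8 -1.7] j [-0.07  0.75  0.08  1.64 -0.08  0.75 -0.11]
666.3,-14,16,-9 shift [ 0.0002 -0.0002  0.0001] rot [ 0.1 -0.1  0.1]
```

Call:
apply_moves --deltas "0 0 0.0003 0 0 0 1; 0 0 0.0006 0 0 0 1; 0 0 0.0006 0 0 0 1; 0 0 0.0006 0 0 0 1"

```text
time_s: 17.95
position: [666.4, -14.4, 15.6]
orientation: [0.0, 0.76, 0.65, 0.001]
wrist_force: [-0.3, -0.1, 1.6]
width: 0.382
```

```bash
python3 d.py 666.3,-14,16,-9
```

```text
t 17.95 pos [666.4 -14.4  15.6] jaw -8.9 w 35.2 F [-0.3 -0.1  1.6] j [-0.07  0.75  0.08  1.64 -0.08  0.75 -0.11]
666.3,-14,16,-9 shift [ 0.0003 -0.0002 -0.0004] rot [ 0.1 -0.1  0.1]
```

Call:
apply_moves --deltas "0 0 0.0002 0 0 0 0.62; 0 0 0.0002 0 0 0 0.6; 0 0 0.0002 0 0 0 0.58; 0 0 0.0002 0 0 0 0.55; 0 0 0.0002 0 0 0 0.5; 0 0 0.0002 0 0 0 0.45; 0 0 0.0002 0 0 0 0.4; 0 0 0.0002 0 0 0 0.4" --force 5

```text
time_s: 18.75
position: [666.5, -14.3, 15.4]
orientation: [0.0, 0.76, 0.65, 0.001]
wrist_force: [-0.2, -0.0, 0.4]
width: 0.597
```

```bash
python3 d.py
```

```text
t 18.75 pos [666.5 -14.3  15.4] jaw -8.9 w 54.9 F [-0.2 -0.   0.4] j [-0.07  0.75  0.08  1.64 -0.08  0.75 -0.11]
```

Call:
apply_moves --deltas "0 0 -0.005 0 0 0 0.4; 0 0 -0.015 0 0 0 0.4; 0 0 -0.035 0 0 0 0.4; 0 0 -0.07 0 0 0 0.4; 0 0 -0.11 0 0 0 0.2; 0 0 -0.15 0 0 0 0; 0 0 -0.17 0 0 0 0; 0 0 -0.17 0 0 0 0"

```text
time_s: 19.55
position: [669.1, -14.6, 191.2]
orientation: [0.003, 0.76, 0.65, 0.005]
wrist_force: [0.8, -0.3, -0.2]
width: 0.898
```

```bash
python3 d.py 463,-274.8,150,-89.5
```

```text
t 19.55 pos [669.1 -14.6 191.2] jaw -8.9 w 82.6 F [ 0.8 -0.3 -0.2] j [-0.09  0.53  0.1   1.56 -0.06  1.04 -0.13]
463,-274.8,150,-89.5 shift [-0.2892 -0.1635  0.0385] rot [ 0.4 -0.6 80.6]
```

Call:
apply_moves --deltas "-0.036 -0.02 0 0 0 8.5 0; -0.072 -0.04 0 0 0 17 0; -0.11 -0.061 0 0 0 25.5 0; -0.145 -0.082 0 0 0 34 0; -0.18 -0.102 0 0 0 42.5 0; -0.216 -0.122 0 0 0 51 0; -0.252 -0.142 0 0.4 -0.6 59.5 0; -0.289 -0.163 0 0.4 -0.6 68 0"

```text
time_s: 20.35
position: [461.8, -275.2, 188.0]
orientation: [0.0, 0.994, 0.111, -0.0]
wrist_force: [1.3, -0.6, -0.8]
width: 1.0
```

```bash
python3 d.py 462.9,-274.8,100,-89.5
python3 - <<'E'
from chk import *
rep("middle",(255,178,350,245),21,7,np.array([669.0,4.6]),81.)
rep("long",(365,185,465,250),25,7,np.array([645.5,-249.5]),99.1)
cv2.imwrite("pics/top10.png",T["image"]); cv2.imwrite("pics/g10.png",cv2.resize(S["image"][220:320,300:430],(780,600)))
E
```

```text
t 20.35 pos [ 461.8 -275.2  188. ] jaw -77.3 w 92.0 F [ 1.3 -0.6 -0.8] j [ 0.12  0.34  0.45  1.9  -0.18  0.93 -0.7 ]
462.9,-274.8,100,-89.5 shift [ 0.0012 -0.0002  0.088 ] rot [ 0.   0.  12.2]
middle px [327.9 211.7] [275.4 206. ] mid [669.9   3.9  18. ] len 119.9 ang 81.5 err along -0.5 across -1.0
long px [450.5 209.9] [379.4 223.8] mid [ 646.2 -249.5   20. ] len 161.3 ang 99.3 err along -0.1 across -0.7
```

View pics/top10.png

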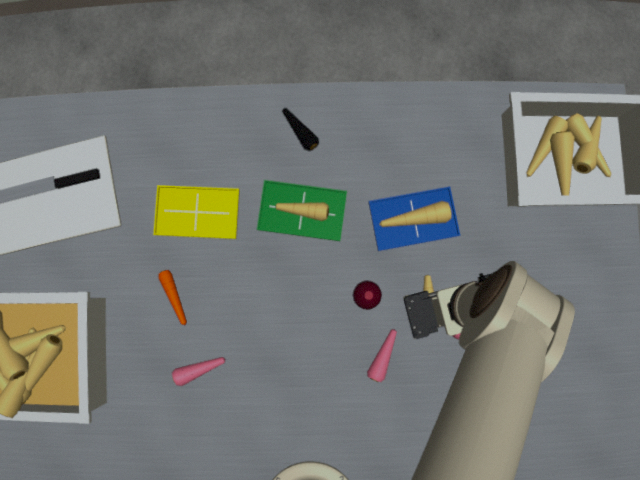

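View pics/g10.png

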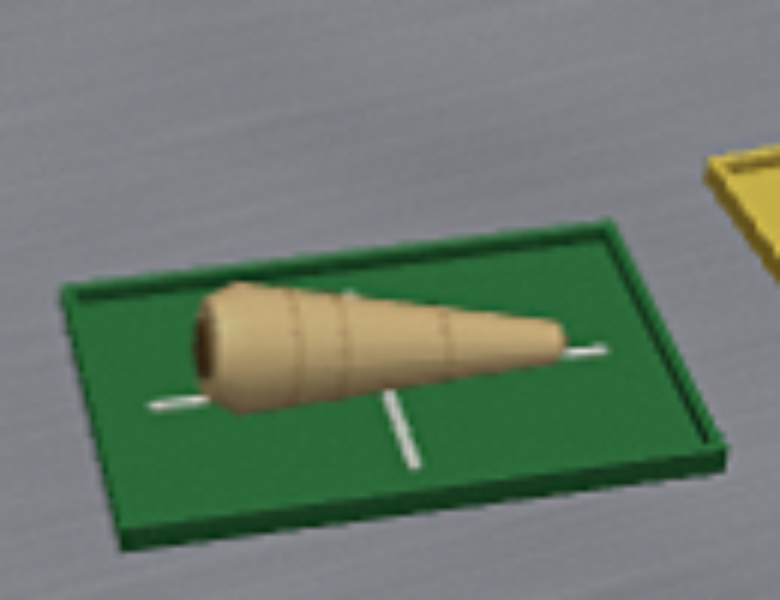

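The middle parsnip lies centred in the green tray, about 1 mm and 0.5° off. Next is the short one.

Call:
apply_moves --deltas "0.001 0 0.03 0 0 6 0; 0.001 0 0.065 0 0 12 0; 0.001 0 0.1 0 0 12.2 0; 0.001 0 0.13 0 0 12.2 0; 0.001 0 0.155 0 0 12.2 0; 0.001 0 0.168 0 0 12.2 0; 0.001 0 0.173 0 0 12.2 0; 0.001 0 0.173 0 0 12.2 0"

```text
time_s: 21.25
position: [458.0, -280.9, 15.0]
orientation: [0.002, 1.0, 0.001, -0.002]
wrist_force: [0.8, 0.3, 0.6]
width: 1.005
```

```bash
python3 d.py 462.9,-274.8,11.5,-89.5;python3 - <<'E'
from chk import *
cv2.imwrite("pics/g11.png",cv2.resize(np.hstack([T["image"][230:350,350:510],S["image"][170:290,130:290]]),(800,300)))
E
```

```text
t 21.25 pos [ 458.  -280.9   15. ] jaw -89.9 w 92.4 F [0.8 0.3 0.6] j [ 0.2   0.62  0.37  1.99 -0.37  0.6  -0.75]
462.9,-274.8,11.5,-89.5 shift [ 0.005  -0.0061  0.0034] rot [ 0.2  0.2 -0.4]
```

View pics/g11.png

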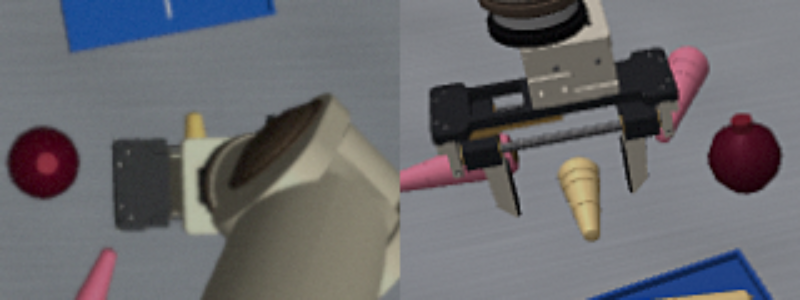

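Call:
apply_moves --deltas "0.003 -0.003 0.001 0 0 -0.4 0; 0.005 -0.006 0.002 0 0 -0.4 0; 0.005 -0.006 0.003 0 0 -0.4 0; 0.005 -0.006 0.003 0 0 -0.4 0"

```text
time_s: 21.75
position: [464.2, -275.1, 13.3]
orientation: [0.002, 1.0, 0.005, -0.001]
wrist_force: [-0.8, 0.3, -0.4]
width: 0.998
```

```bash
python3 d.py 462.9,-274.8,11.5,-89.5
```

```text
t 21.75 pos [ 464.2 -275.1   13.3] jaw -89.5 w 91.8 F [-0.8  0.3 -0.4] j [ 0.19  0.63  0.37  1.98 -0.38  0.59 -0.75]
462.9,-274.8,11.5,-89.5 shift [-0.0013 -0.0004  0.0018] rot [0.3 0.1 0. ]
```

Call:
apply_moves --deltas "-0.001 -0.0004 0.0018 0 0 0 0.3; -0.001 -0.0004 0.0018 0 0 0 0.5; -0.001 -0.0004 0.0018 0 0 0 0.6; -0.001 -0.0004 0.0018 0 0 0 0.7; -0.001 -0.0004 0.0018 0 0 0 0.8; -0.001 -0.0004 0.0018 0 0 0 1; -0.001 -0.0004 0.0018 0 0 0 1; -0.001 -0.0004 0.0018 0 0 0 1" --force 10

```text
time_s: 22.55
position: [463.2, -274.7, 11.5]
orientation: [0.002, 1.0, 0.005, -0.001]
wrist_force: [-0.7, 0.3, -0.0]
width: 0.349
```

```bash
python3 d.py
```

```text
t 22.55 pos [ 463.2 -274.7   11.5] jaw -89.5 w 32.1 F [-0.7  0.3 -0. ] j [ 0.19  0.63  0.36  1.99 -0.38  0.59 -0.75]
```

Call:
apply_moves --deltas "0 0 0 0 0 0 1; 0 0 0 0 0 0 1; 0 0 -0.002 0 0 0 1; 0 0 -0.006 0 0 0 1; 0 0 -0.015 0 0 0 1; 0 0 -0.03 0 0 0 1; 0 0 -0.05 0 0 0 1; 0 0 -0.07 0 0 0 1"

```text
time_s: 23.35
position: [463.3, -274.6, 83.3]
orientation: [0.002, 1.0, 0.004, -0.0]
wrist_force: [0.2, -0.4, -0.2]
width: 0.329
```

```bash
python3 d.py 670.9,234.1,140,-4;python3 - <<'E'
from chk import *
cv2.imwrite("pics/g12.png",cv2.resize(np.hstack([T["image"][230:350,350:510],S["image"][150:270,130:290]]),(800,300)))
E
```

```text
t 23.35 pos [ 463.3 -274.6   83.3] jaw -89.5 w 30.3 F [ 0.2 -0.4 -0.2] j [ 0.14  0.51  0.43  1.97 -0.31  0.72 -0.81]
670.9,234.1,140,-4 shift [ 0.212  -0.5066 -0.0593] rot [  0.2   0.2 -85.5]
```

View pics/g12.png

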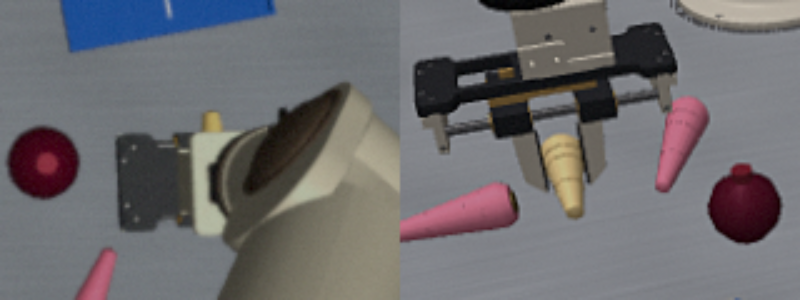

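Run:
```python
from tip import *
T=grab_frame("top");S=grab_frame("scene")
a=tip(T,(425,265,445,283),(0,-1)); b=tip(S,(183,200,213,245),(.2,1))
print(a,b,tri(T,a,S,b)[0])
```

```text
[435.  273.3] [200.59805807 237.156957  ] [ 518.57967503 -275.11916209   76.32908715]
```

Call:
apply_moves --deltas "0.01 -0.01 -0.02 0 0 -3 1; 0.025 -0.035 -0.045 0 0 -9 1; 0.04 -0.07 -0.06 0 0 -16 1; 0.056 -0.11 -0.06 0 0 -23 1; 0.072 -0.15 -0.06 0 0 -30 1; 0.088 -0.19 -0.06 0 0 -37 1; 0.104 -0.23 -0.06 0 0 -44 1; 0.12 -0.27 -0.06 0 0 -50 1"

```text
time_s: 24.35
position: [581.0, -1.4, 140.6]
orientation: [0.002, 0.903, 0.429, -0.001]
wrist_force: [1.2, 0.1, 0.3]
width: 0.33
```

```bash
python3 d.py 671,234,100,-3.9
```

```text
t 24.35 pos [581.   -1.4 140.6] jaw -39.2 w 30.4 F [1.2 0.1 0.3] j [-0.2   0.46  0.2   1.83 -0.11  0.87 -0.64]
671,234,100,-3.9 shift [ 0.2395 -0.0792  0.0394] rot [  0.1   0.3 -35.3]
```

Call:
apply_moves --deltas "0.035 -0.012 0 0 0 -6 1; 0.075 -0.025 0 0 0 -12 1; 0.115 -0.038 0 0 0 -18 1; 0.155 -0.051 0 0 0 -24 1; 0.19 -0.063 0.01 0 0 -30 1; 0.22 -0.073 0.025 0 0 -34 1; 0.236 -0.078 0.035 0 0 -35.3 1; 0.2395 -0.079 0.039 0 0 -35.3 1"

```text
time_s: 25.15
position: [669.5, 236.0, 97.7]
orientation: [0.0, 0.73, 0.683, -0.003]
wrist_force: [-0.5, -0.6, 0.9]
width: 0.33
```

```bash
python3 d.py 671,234,60,-3.9
```

```text
t 25.15 pos [669.5 236.   97.7] jaw -3.8 w 30.3 F [-0.5 -0.6  0.9] j [-0.39  0.71  0.02  1.49 -0.01  0.95 -0.43]
671,234,60,-3.9 shift [-0.0017  0.0018  0.0377] rot [-0.2  0.3  0.1]
```

Call:
apply_moves --deltas "-0.0017 0.0018 0.01 0 0.3 0 1; -0.0017 0.0018 0.03 0 0.3 0 1; -0.0017 0.0018 0.05 0 0.3 0 1; -0.0017 0.0018 0.065 0 0.3 0 1; -0.0017 0.0018 0.074 0 0.3 0 1; -0.0017 0.0018 0.078 0 0.3 0 1; -0.0017 0.0018 0.078 0 0.3 0 1; -0.0017 0.0018 0.078 0 0.3 0 1"

```text
time_s: 25.95
position: [671.5, 233.9, 20.6]
orientation: [-0.001, 0.73, 0.683, -0.001]
wrist_force: [0.7, -0.6, -0.1]
width: 0.331
```

```bash
python3 d.py 671,234,15.5,-3.9
python3 - <<'E'
from tip import *
T=grab_frame("top");S=grab_frame("scene")
cv2.imwrite("pics/g13.png",cv2.resize(np.hstack([T["image"][150:270,130:290],S["image"][190:310,400:560]]),(800,300)))
u=np.array([np.cos(np.radians(86.1)),np.sin(np.radians(86.1))]);c=np.array([671.8,246])
print("expect tip",proj(S,[*(c+42.5*u),14]),proj(T,[*(c+42.5*u),14]))
E
```

```text
t 25.95 pos [671.5 233.9  20.6] jaw -3.8 w 30.4 F [ 0.7 -0.6 -0.1] j [-0.38  0.81  0.02  1.51 -0.02  0.83 -0.43]
671,234,15.5,-3.9 shift [ 0.     -0.0005  0.0051] rot [-0.2 -0.   0.1]
expect tip [[489.15492712 249.80763397]] [[176.21668319 210.05813351]]
```

View pics/g13.png

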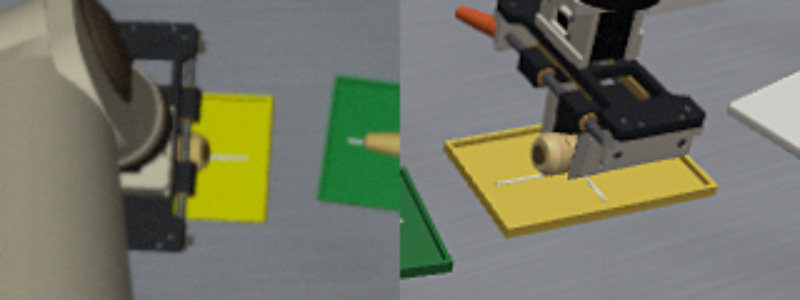

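Call:
apply_moves --deltas "0 -0.0005 0.001 0 0 0 1; 0 -0.0005 0.002 0 0 0 1; 0 -0.0005 0.003 0 0 0 1; 0 -0.0005 0.004 0 0 0 1; 0 -0.0005 0.004 0 0 0 1; 0 -0.0005 0.004 0 0 0 1"

```text
time_s: 26.65
position: [671.1, 234.2, 16.6]
orientation: [-0.001, 0.73, 0.683, -0.001]
wrist_force: [0.1, 0.3, -0.6]
width: 0.33
```

```bash
python3 d.py 671,234,15.5,-3.9
python3 - <<'E'
from tip import *
T=grab_frame("top")
u=np.array([np.cos(np.radians(86.1)),np.sin(np.radians(86.1))]);c=np.array([671.8,246])
print("expect crown px",proj(T,[*(c-42.5*u),22]))
h=hsv(T)[205:217,204:224]; print(h[5].tolist()); m=cv2.inRange(h,(8,75,25),(22,255,255)); print(m//255)
E
```

```text
t 26.65 pos [671.1 234.2  16.6] jaw -3.8 w 30.3 F [ 0.1  0.3 -0.6] j [-0.38  0.81  0.02  1.51 -0.02  0.82 -0.43]
671,234,15.5,-3.9 shift [-0.0002 -0.      0.0011] rot [-0.1 -0.   0.1]
expect crown px [[212.36352599 211.1374921 ]]
[[60, 3, 88], [24, 35, 72], [24, 115, 135], [26, 112, 173], [26, 111, 184], [25, 114, 177], [24, 123, 118], [20, 173, 87], [21, 204, 55], [24, 195, 64], [29, 255, 123], [30, 255, 177], [31, 255, 186], [30, 255, 185], [30, 255, 185], [30, 255, 185], [30, 255, 184], [30, 255, 183], [30, 255, 184], [30, 255, 187]]
[[0 0 1 1 1 1 0 0 0 0 0 0 0 0 0 0 0 0 0 0]
 [0 0 1 0 1 1 1 1 0 0 0 0 0 0 0 0 0 0 0 0]
 [0 0 0 0 1 1 1 1 0 0 0 0 0 0 0 0 0 0 0 0]
 [0 0 0 0 0 0 1 1 0 0 0 0 0 0 0 0 0 0 0 0]
 [0 0 0 0 0 0 1 1 0 0 0 0 0 0 0 0 0 0 0 0]
 [0 0 0 0 0 0 0 1 1 0 0 0 0 0 0 0 0 0 0 0]
 [0 0 0 0 0 0 0 1 1 0 0 0 0 0 0 0 0 0 0 0]
 [0 0 0 0 0 0 1 1 1 1 0 0 0 0 0 0 0 0 0 0]
 [0 0 0 0 1 0 1 1 1 0 0 0 0 0 0 0 0 0 0 0]
 [0 0 0 1 1 1 1 1 0 0 0 0 0 0 0 0 0 0 0 0]
 [0 0 0 1 1 1 1 1 0 0 0 0 0 0 0 0 0 0 0 0]
 [0 0 0 0 1 1 1 0 0 0 0 0 0 0 0 0 0 0 0 0]]
```

Call:
apply_moves --deltas "0 0 0.0005 0 0 0 1; 0 0 0.0009 0 0 0 1; 0 0 0.0009 0 0 0 1; 0 0 0.0009 0 0 0 1"

```text
time_s: 27.1
position: [671.1, 234.2, 15.8]
orientation: [-0.001, 0.73, 0.683, -0.001]
wrist_force: [0.5, 0.3, -0.2]
width: 0.332
```

```bash
python3 d.py
```

```text
t 27.1 pos [671.1 234.2  15.8] jaw -3.8 w 30.5 F [ 0.5  0.3 -0.2] j [-0.38  0.81  0.02  1.51 -0.02  0.82 -0.43]
```

Call:
apply_moves --deltas "0 0 0.0003 0 0 0 1; 0 0 0.0005 0 0 0 1; 0 0 0.0005 0 0 0 1; 0 0 0.0005 0 0 0 1"

```text
time_s: 27.5
position: [671.1, 234.2, 15.5]
orientation: [-0.001, 0.73, 0.683, -0.001]
wrist_force: [-0.9, 0.2, 3.3]
width: 0.332
```

```bash
python3 d.py
```

```text
t 27.5 pos [671.1 234.2  15.5] jaw -3.8 w 30.5 F [-0.9  0.2  3.3] j [-0.38  0.81  0.02  1.51 -0.02  0.82 -0.43]
```

Contact at 3.3 N. Releasing.

Call:
apply_moves --deltas "0 0 0 0 0 0 0.67; 0 0 0 0 0 0 0.65; 0 0 0 0 0 0 0.63; 0 0 0 0 0 0 0.6; 0 0 0 0 0 0 0.55; 0 0 0 0 0 0 0.5; 0 0 0 0 0 0 0.45; 0 0 0 0 0 0 0.45" --force 5

```text
time_s: 28.3
position: [671.2, 234.1, 15.6]
orientation: [-0.001, 0.73, 0.683, -0.001]
wrist_force: [-0.1, -0.5, 0.5]
width: 0.543
```

```bash
python3 d.py
```

```text
t 28.3 pos [671.2 234.1  15.6] jaw -3.8 w 49.9 F [-0.1 -0.5  0.5] j [-0.38  0.81  0.02  1.51 -0.02  0.82 -0.43]
```

Call:
apply_moves --deltas "0 0 -0.005 0 0 0 0.45; 0 0 -0.015 0 0 0 0.45; 0 0 -0.035 0 0 0 0.45; 0 0 -0.07 0 0 0 0.45; 0 0 -0.11 0 0 0 0.2; 0 0 -0.15 0 0 0 0; 0 0 -0.19 0 0 0 0; 0 0 -0.2 0 0 0 0"

```text
time_s: 29.1
position: [674.8, 235.1, 223.3]
orientation: [0.001, 0.73, 0.683, 0.004]
wrist_force: [0.4, -0.5, 1.0]
width: 0.85
```

```bash
python3 d.py 480,130,230,5
```

```text
t 29.1 pos [674.8 235.1 223.3] jaw -3.8 w 78.2 F [ 0.4 -0.5  1. ] j [-0.39  0.59  0.03  1.4  -0.02  1.15 -0.43]
480,130,230,5 shift [-0.1177 -0.1873 -0.0087] rot [ 0.5 -0.3 -8.8]
```

Call:
apply_moves --deltas "-0.02 -0.03 0 0 0 0 0; -0.045 -0.07 0 0 0 0 0; -0.07 -0.11 0 0 0 0 0; -0.095 -0.15 0 0 0 0 0; -0.115 -0.18 0 0 0 0 0; -0.117 -0.187 0 0 0 0 0; -0.117 -0.187 0 0 0 0 0; -0.117 -0.187 0 0 0 0 0"

```text
time_s: 29.9
position: [481.8, 131.6, 222.1]
orientation: [0.001, 0.73, 0.684, 0.005]
wrist_force: [0.4, 0.9, 0.1]
width: 1.0
```

```bash
python3 d.py
python3 - <<'E'
from chk import *
T["image"]=T["image"].copy(); 
import h
# short on yellow: stricter mask (saturation below the tray's)
H=hsv(T)[190:235,160:235]; 
T2=dict(T); im=T["image"].copy(); sub=im[190:235,160:235]; sub[cv2.inRange(H,(27,200,100),(35,255,255))>0]=(128,128,128); T=T2; T2["image"]=im
import chk; chk.T=T2
rep("short",(165,195,230,228),18,7,np.array([671.8,246.]),86.1)
rep("middle",(255,178,350,245),21,7,np.array([669.0,4.6]),81.)
rep("long",(365,185,465,250),25,7,np.array([645.5,-249.5]),99.1)
G=grab_frame("top")
cv2.imwrite("pics/top14.png",G["image"]); cv2.imwrite("pics/g14.png",cv2.resize(np.hstack([G["image"][180:240,150:240],S["image"][225:285,420:510]]),(800,267)))
cv2.imwrite("pics/scene14.png",S["image"])
E
```

```text
t 29.9 pos [481.8 131.6 222.1] jaw -3.8 w 92.0 F [0.4 0.9 0.1] j [-0.34  0.21  0.03  1.96 -0.01  0.97 -0.38]
short px [215.5 211.6] [164.5 210.3] mid [671.4 256.6  16.5] len 120.8 ang 86.4 err along 10.5 across 1.1
middle px [327.9 211.7] [275.4 205.9] mid [670.    3.9  18. ] len 119.9 ang 81.3 err along -0.5 across -1.1
long px [450.5 209.9] [379.4 223.8] mid [ 646.2 -249.5   20. ] len 161.3 ang 99.2 err along -0.1 across -0.7
```

View pics/g14.png

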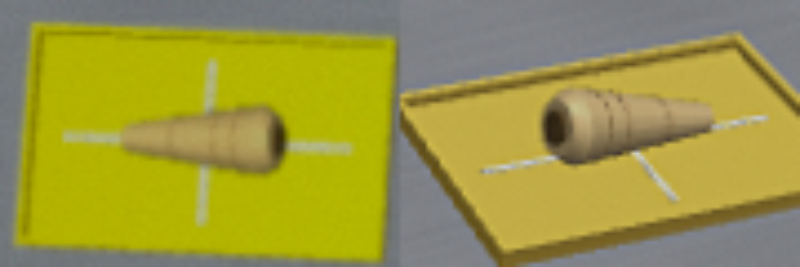

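View pics/top14.png

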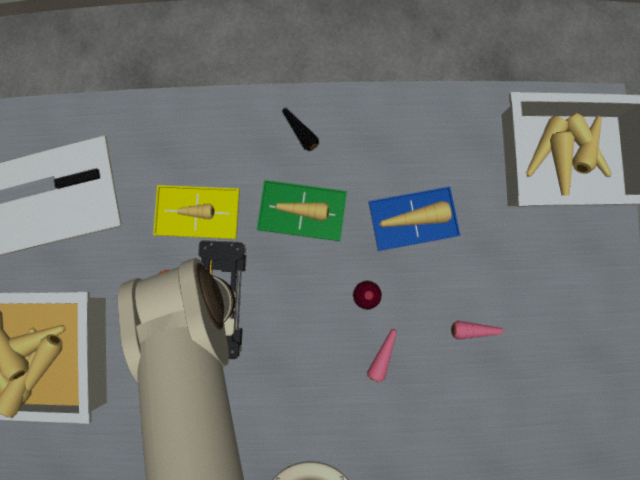

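View pics/scene14.png

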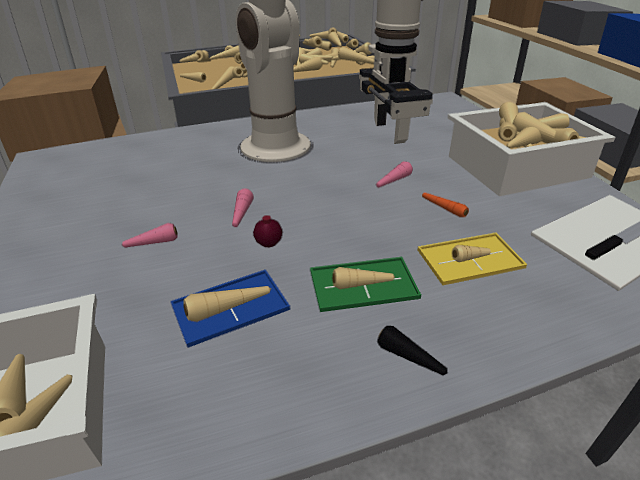

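```bash
python3 - <<'E'
from tip import *
T=grab_frame("top");H=hsv(T)
for r in(209,210,211,212,213): print(r,[(i,*H[r,i].tolist()) for i in list(range(172,182))+list(range(208,219))])
m=cv2.inRange(H[190:235,160:235],(14,70,25),(27,215,255)); m=cv2.morphologyEx(m,cv2.MORPH_OPEN,np.ones((3,3)))
c=max(contours(m,10),key=cv2.contourArea); r=cv2.minAreaRect(c); M=np.zeros_like(m);cv2.drawContours(M,[c],-1,1,-1)
xs=np.nonzero(M)[1]; print(np.array(r[0])+[160,190],r[1],r[2],xs.min()+160,xs.max()+160)
def mid(a,b):
    A=onz(T,a,22)[0];B=onz(T,b,11)[0]; return (A+B)/2,np.linalg.norm(B-A)
x0,x1=xs.min()+159.5,xs.max()+160.5
ym=lambda x:np.nonzero(M[:,int(round(x))-160])[0].mean()+190
a,b=(x1,ym(x1-3)),(x0,ym(x0+3)); print(a,b,mid(a,b)); E=mid(a,b)[0]
E
python3 d.py
```

```text
209 [(172, 30, 208, 179), (173, 30, 201, 179), (174, 30, 200, 181), (175, 31, 208, 178), (176, 30, 191, 180), (177, 28, 171, 174), (178, 24, 128, 176), (179, 23, 125, 176), (180, 23, 121, 175), (181, 23, 124, 177), (208, 24, 118, 180), (209, 23, 124, 175), (210, 23, 122, 130), (211, 21, 152, 92), (212, 23, 191, 56), (213, 26, 191, 68), (214, 29, 255, 131), (215, 30, 255, 176), (216, 30, 255, 182), (217, 30, 255, 183), (218, 31, 255, 182)]
210 [(172, 32, 87, 182), (173, 32, 90, 184), (174, 32, 85, 181), (175, 32, 89, 181), (176, 30, 92, 178), (177, 25, 122, 174), (178, 24, 129, 178), (179, 23, 123, 179), (180, 24, 125, 180), (181, 23, 123, 179), (208, 26, 117, 178), (209, 25, 119, 172), (210, 23, 121, 129), (211, 20, 162, 93), (212, 22, 230, 52), (213, 27, 220, 59), (214, 29, 255, 122), (215, 30, 255, 175), (216, 31, 255, 184), (217, 30, 255, 182), (218, 31, 255, 183)]
211 [(172, 34, 59, 182), (173, 33, 60, 182), (174, 33, 51, 176), (175, 32, 56, 181), (176, 31, 61, 176), (177, 25, 112, 175), (178, 22, 124, 173), (179, 23, 124, 173), (180, 23, 124, 175), (181, 22, 126, 178), (208, 25,
[... 708 characters left out ...]
, 30, 255, 178), (175, 30, 255, 179), (176, 30, 255, 179), (177, 29, 221, 164), (178, 27, 168, 147), (179, 24, 144, 142), (180, 24, 142, 142), (181, 23, 133, 146), (208, 23, 125, 177), (209, 23, 124, 171), (210, 22, 124, 138), (211, 21, 157, 91), (212, 24, 211, 52), (213, 26, 160, 67), (214, 29, 120, 136), (215, 32, 85, 176), (216, 33, 70, 176), (217, 32, 74, 183), (218, 33, 76, 185)]
[194.5 211. ] (14.0, 35.0) 90.0 177 212
(np.float64(212.5), np.float64(210.5)) (np.float64(176.5), np.float64(210.5)) (array([672.22758261, 245.94700218,  16.5       ]), np.float64(86.10603206185434))
t 30.1 pos [481.4 131.3 221.2] jaw -3.8 w 91.8 F [ 0.1 -0.4 -0. ] j [-0.34  0.21  0.03  1.96 -0.01  0.97 -0.38]
```

Run:
```python
from h import *
from plant import grab_frame,bot
S0=pickle.load(open("scene0.pkl","rb"));S=grab_frame("scene")
for n,lo,hi in(("carrot",(3,170,80),(13,255,255)),("beet",(165,120,20),(180,255,110))):
    for f in(S0,S): print(n,[np.round(cv2.minAreaRect(c)[0],1) for c in contours(cv2.inRange(hsv(f),lo,hi))])
print(bot.close_job())
```

```text
carrot [array([444.7, 201.6])]
carrot [array([444.8, 201.5])]
beet [array([267.3, 231.8])]
beet [array([267.3, 231.8])]
the job is handed in; nothing more can be done
None
```

The three parsnips are laid out as asked, in order: long in blue, middle in green, short in yellow. Each was set down on touch (5 N or less measured) and released before I took the next, and the job was handed in at about 30 s.

Last checks, top camera:

| Parsnip | Mid-length off the cross | Angle off the tray's length |
|---|---|---|
| Long | about 0.7 mm | 0.1° |
| Middle | about 1.2 mm | 0.3° |
| Short | about 0.5 mm | 0.3° (from the automatic measurement below) |

- **Untouched items:** the carrot and beetroot are unmoved in the scene view, within 0.1 px. The gripper was open and clear of everything at hand-in.
- **Disagreements:** the automatic measurement of the short parsnip failed, because the white cross merged into its colour mask and gave a false 10 mm error. I re-measured its position with a stricter mask, which gave a length of 86 mm against the true 85 mm. Its angle was not re-measured, but it looks aligned in the enlarged crop. The scene camera read the middle parsnip's tip about 2–3 mm further along than the top camera's frame implied. I put that down to calibration and moved the placement back 0.7 mm.

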